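# Prime the mounted lenses and set them on the warm plate

### The arm

A 6-joint arm with a two-finger parallel gripper is mounted at the origin on the work surface. World frame = base frame: x ahead of the robot, y to its left, z up, the work surface at z = 0. Lengths are in m, angles in rad, forces in N, time in s.
With the tool pointing down it reaches from about 0.325 to 1 m from the base axis. Payload 5.1 kg.
Tool frame: the origin (TCP) lies between the finger pads; the fingertips stand 8 mm ahead of it and the grasp point (between the pads) lies 11 mm behind it (env.tips_ahead is the x of the fingertips in the tool frame, in m); x points along the fingers, y is the direction in which the jaws open and shut, and the axes are right-handed (so a half turn about x gives the same grasp; the last joint's range is limited). The gripper opens to 85 mm and grips with 20 to 120 N. Pads are 22 mm wide; open, the fingers measure 114 mm over their backs; the gripper's body (76 mm by 85 mm) begins 54 mm behind the grasp point. The pads swing forward as they close: fully open they stand 13 mm farther back than shut.
Start: joints at [1.091, 0.124, 1.65, -0, 1.367, -0.083], TCP at [0.251, 0.599, 0.239] pointing down, gripper open.
Joint ranges: [-2.61, 2.61], [-1.02, 2.33], [0.03, 2.71], [-1.35, 4.49], [0.32, 2.68], [-2.91, 2.91]. Speed limits (rad/s): [2.57, 2.57, 3.14, 3.14, 3.14, 3.14].

### API

Orientations are given as a rotation vector (axis times angle).
In Python, from rig import env gives the robot as it stands.
- The arm moves only by the tool drive_tool, never from a script. Its argument "steps" is text: rows parted by semicolons, each of 5 numbers parted by spaces: the opening, from -1 (shut) to 1 (fully open), then the shift along the world's x, y, z in units of 50 mm (1.0 is 50 mm), then the turn about the world's z in units of 6 degrees (1.0 is 6 degrees). In form: grip tx ty tz roll; .... A call has 1 to 10 rows; each row is the pose to reach, as a shift and turn from the pose commanded when the call began; what a row does not reach only later rows make up. A row lasts 1/10 s, in which the tool goes at most 50 mm and 8.59 degrees, less where a joint would pass 70% of its speed; a pose out of reach is approached as far as the arm can. A call with a gripper value outside its range is refused whole. The fingers move at their own pace and stop on an object; "squeeze" is the grip in N (left out, the last holds). Time passes only in rows, so rows that repeat a pose let the fingers close. It gives the time, the measured TCP pose, the force and the opening at its end, in the units of the state.
- env.state(): the state, without advancing time (a new reading comes with each control period).
- env.read_camera(name): name is "scene" or "top" or "wrist"; returns a dict with "color" (384x512x3 uint8, blue, green, red), "intrinsics" (3x3 intrinsics, pixels), "D" ([k1, k2, p1, p2, k3] as OpenCV has them; the pictures are not rectified), "rvec" (rotation vector, rad) and "tvec" (3), from world to camera coordinates, as OpenCV has them. Camera axes: x right, y down, z forward; pixel columns grow to the right and rows downward; lengths in m; the calibration is good to about 2 mm. A picture is of the moment at which its call begins. There is no depth.
- env.sign_off(): hands the job in, once; it reports no verdict.
The state is a dict: "clock": time; "qpos": joint angles; "qvel": joint speeds; "joint_efforts": joint torques, N m; "tcp_pos": TCP position; "orientation": TCP orientation; "force": force on the tool from outside, world axes, zero at the start; "moment": the same for the moment, N m; "width": opening from 0.0 (shut) to 1.0 (fully open).
Only numpy, scipy, OpenCV 4.12 (cv2) and the standard library are available. Lean on these libraries where they do the work, as an engineer would, in place of code of your own. Each camera call takes 0.05 s, during which the arm holds its last target.

### The job

Take the brush from its stand, dip its tip well down into the primer pot, and dab the tip on the middle of the glass of each lens in the tray, one after the other from the robot's left to its right; then rinse the brush with a dip well down into the steel beaker and hang it back upright in its stand. Stand every lens upright on the setting plate, centred in a ring mark, one lens to a mark, and then press the plate's three keys fully down one at a time, also from the robot's left to its right, ending with the big one. A lens that gets knocked out of place must be put back in its mark, and the bottle, loose ring and loupe are to be left alone.

Things in the scene. Friction and masses are not known exactly. Their poses are not given: they have to be found in the camera images.
- lens1: mounted lens that starts in the left compartment of the tray (may be absent): upright aluminium drum 46 mm across and 30 mm tall with a green glass dome on top, 38 mm tall in all, 120 g. Origin at the centre of its underside, z up. Grip across the drum, fingertips 10 to 15 mm above its underside.
- lens2: mounted lens that starts in the middle compartment of the tray (may be absent): upright aluminium drum 46 mm across and 30 mm tall with a green glass dome on top, 38 mm tall in all, 120 g. Origin at the centre of its underside, z up. Grip across the drum, fingertips 10 to 15 mm above its underside.
- lens3: mounted lens that starts in the right compartment of the tray (may be absent): upright aluminium drum 46 mm across and 30 mm tall with a green glass dome on top, 38 mm tall in all, 120 g. Origin at the centre of its underside, z up. Grip across the drum, fingertips 10 to 15 mm above its underside.
- tray: fixed low white lens tray, 130 (x) x 330 (y) x 12 mm tall, floor 4 mm thick, walls 4 mm, two inner walls make three compartments 107 mm long side by side along its y (left = +y as the robot sees it). Origin at the centre of its underside.
- plate: fixed flat aluminium setting plate, 130 (x) x 330 (y) x 12 mm thick, with three round ring marks 62 mm across drawn in a row along its y, 100 mm apart. Origin at the centre of its underside. Tray and plate may lie either way round, one left and one right of the robot's midline.
- brush: loose round brush that hangs upright, tip down, in the stand: wooden handle 16 mm across from 5 to 60 mm above the origin; black collar 33 mm across and 5 mm thick whose underside carries it, then a steel shaft 12 mm across and bristles 10 mm across that end 70 mm below the origin. Origin on the axis at the collar's underside, z towards the handle's end. 60 g.
- brush_tip (a point): the end of the bristles, 70 mm below the brush's origin; the bristles are springy and give up to 8 mm along the brush's axis (250 N/m)
- stand_hole (a point): centre of the 25 mm through hole in the top of the fixed white brush stand, at its top face, 85 mm above the table. The stand is a bridge 64 x 64 mm, 85 mm tall, open at two sides, its top plate 10 mm thick; the brush's origin lies here when it hangs home
- pot_rim (a point): centre of the mouth, level with the rim, of the fixed primer pot: small, round, white porcelain, open at the top, outside 60 mm across, inside 52 mm across, 50 mm tall, floor 5 mm thick
- beaker_rim (a point): centre of the mouth, level with the rim, of the fixed rinse beaker: round, plain steel, open at the top, outside 64 mm across, inside 58 mm across, 70 mm tall (taller than the pot), floor 4 mm thick
- key_left (a joint): travel of the left small key, 20 mm across: 0 up, 0.006 m fully down; it springs back; fully down takes 4 N, pressed straight down. The three keys stand in a row, left (+y) to right, on top of a fixed white control box 110 (x) x 180 (y) x 45 mm tall, each in a grey collar that stands 12 mm above the box
- key_left_top (a point): centre of the top face of the left small key, 20 mm across, 67 mm above the table when up; it moves with the key
- key_mid (a joint): travel of the middle small key, 20 mm across: 0 up, 0.006 m fully down; it springs back; fully down takes 4 N, pressed straight down. The three keys stand in a row, left (+y) to right, on top of a fixed white control box 110 (x) x 180 (y) x 45 mm tall, each in a grey collar that stands 12 mm above the box
- key_mid_top (a point): centre of the top face of the middle small key, 20 mm across, 67 mm above the table when up; it moves with the key
- key_big (a joint): travel of the big key at the right, 34 mm across: 0 up, 0.006 m fully down; it springs back; fully down takes 4 N, pressed straight down. The three keys stand in a row, left (+y) to right, on top of a fixed white control box 110 (x) x 180 (y) x 45 mm tall, each in a grey collar that stands 12 mm above the box
- key_big_top (a point): centre of the top face of the big key at the right, 34 mm across, 67 mm above the table when up; it moves with the key
- pad1 (a point): centre of the left ring mark on the plate's top face
- pad2 (a point): centre of the middle ring mark on the plate's top face
- pad3 (a point): centre of the right ring mark on the plate's top face
- bottle: bystander: amber bottle, 56 mm across, 110 mm tall, origin under its centre
- spare_ring: bystander: loose aluminium ring, 76 mm across, 25 mm tall, origin under its centre
- loupe: bystander: black eye loupe, 40 mm across, 45 mm tall, origin under its centre
Things that resemble listed ones, but are neither listed nor needed, are in the scene too. Leave any orange or yellow look-alike of the lens1 alone.

How it is judged:
By the outcome, as a careful person would: the job done as asked, in the order asked, and still so for the second after the job is handed in, with the robot touching nothing.
Of lens1, lens2, lens3 only 2 to 3 are there at a start; the rules pass over those that are not, and their reading is None.
At some moment in a run one of lens1, lens2, lens3 may be knocked a few centimetres aside while the robot is not near it.
It also fails if it takes over 210 s, if anything falls off the work surface, if the arm or the gripper's body presses on something with over 40 N, if the wrist force passes 120 N, or if a joint passes its speed limit or range.

## Working session

There is one attempt and no reset: what is moved stays moved. The work goes in short steps, Python scripts to look and compute and a tool call to move; the robot and the scene stay as the last step left them, time stands still between calls to the robot, and variables do not carry over. Pictures are saved under pics/ and viewed, and the job is handed in when it is done.

Besides the shell and the picture viewer there is one more tool, called after ">>>" as name(argument=value, ...) on one line, values as JSON. drive_tool: Moves the arm, as the interface text tells. Its arguments: {"type":"object","properties":{"steps":{"type":"string"},"squeeze":{"type":"number"}},"required":["steps"]}

```bash
ls; mkdir -p pics
cat > h.py <<'E'
import numpy as np, cv2, pickle
from rig import env
def grab(tag, names=("scene","top","wrist")):
    for n in names:
        c=env.read_camera(n); pickle.dump(c,open(f"pics/{tag}_{n}.pkl","wb")); cv2.imwrite(f"pics/{tag}_{n}.png",c["color"])
def load(tag,n): return pickle.load(open(f"pics/{tag}_{n}.pkl","rb"))
def ray(c,uv):
    p=cv2.undistortPoints(np.array([[uv]],float),np.array(c["intrinsics"]),np.array(c["D"],float))[0,0]
    R=cv2.Rodrigues(np.array(c["rvec"],float))[0]; t=np.array(c["tvec"],float).ravel()
    return -R.T@t, R.T@np.array([p[0],p[1],1.])
def at(c,uv,z):
    o,d=ray(c,uv); return (o+d*(z-o[2])/d[2])[:2].round(4)
def proj(c,P):
    return cv2.projectPoints(np.array(P,float).reshape(-1,1,3),np.array(c["rvec"],float),np.array(c["tvec"],float),np.array(c["intrinsics"]),np.array(c["D"],float))[0][:,0].round(1)
def crop(c,x0,y0,x1,y1,name,s=4):
    cv2.imwrite(f"pics/{name}.png",cv2.resize(c["color"][y0:y1,x0:x1],None,fx=s,fy=s,interpolation=cv2.INTER_CUBIC))
def st():
    s=env.state(); print({k:np.round(s[k],4).tolist() for k in("clock","tcp_pos","orientation","qpos","force","width")})
E
python3 - <<'E'
from h import *
st(); grab("a"); print(env.tips_ahead)
for n in("scene","top","wrist"):
    c=load("a",n);o,d=ray(c,(256,192));print(n,o,d)
E
```

```text
pics
{'clock': 0.0, 'tcp_pos': [0.251, 0.5989, 0.238], 'orientation': [0.3097, 1.5489, -0.3129], 'qpos': [1.0914, 0.1245, 1.6517, -0.0, 1.3675, -0.0826], 'force': [-0.3461, 0.4807, 0.1878], 'width': 0.9985}
0.008
scene [1.06195534 0.36178284 0.94656567] [-0.4712935  -0.33760801 -0.81483782]
top [4.43998031e-01 2.35872578e-04 1.11581662e+00] [ 0.10442624 -0.01862207 -0.99437578]
wrist [0.18855181 0.62573304 0.37203826] [ 0.24873163 -0.08650699 -0.96489912]
```

View pics/a_scene.png

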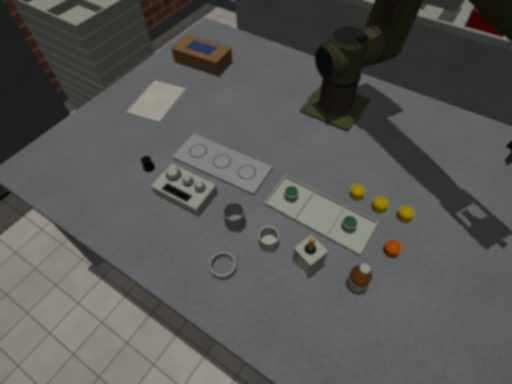

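View pics/a_top.png

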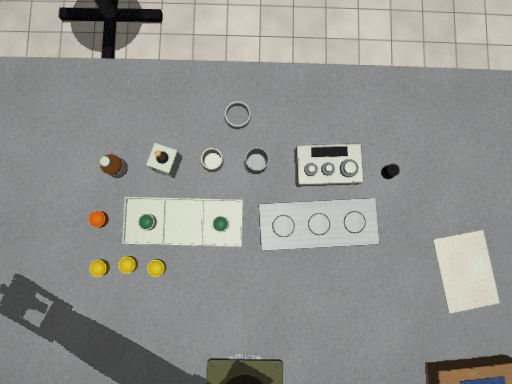

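View pics/a_wrist.png

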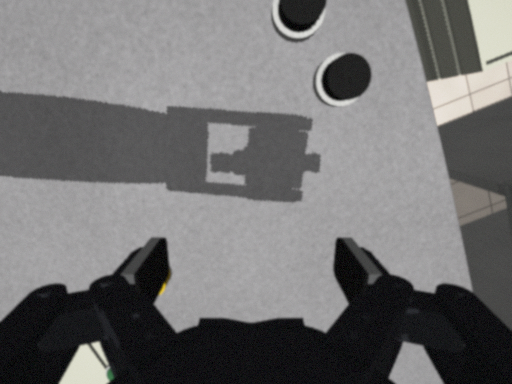

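Top view: the green-domed lenses are at (147,222) in the left compartment and (221,224) in the right one, with the middle empty. The four yellow and orange look-alikes stand outside the tray. The stand is at (164,158), the pot at (212,159), the beaker at (256,160), and the box at (330,165) with its big key on the right. I'll enlarge to confirm.

Run:
```python
from h import *
c=load("a","top")
crop(c,85,130,275,275,"a_c1",4)
crop(c,240,130,410,260,"a_c2",4)
s=load("a","scene"); crop(s,140,130,420,290,"a_c3",2.8)
```

```text
(no output)
```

View pics/a_c1.png

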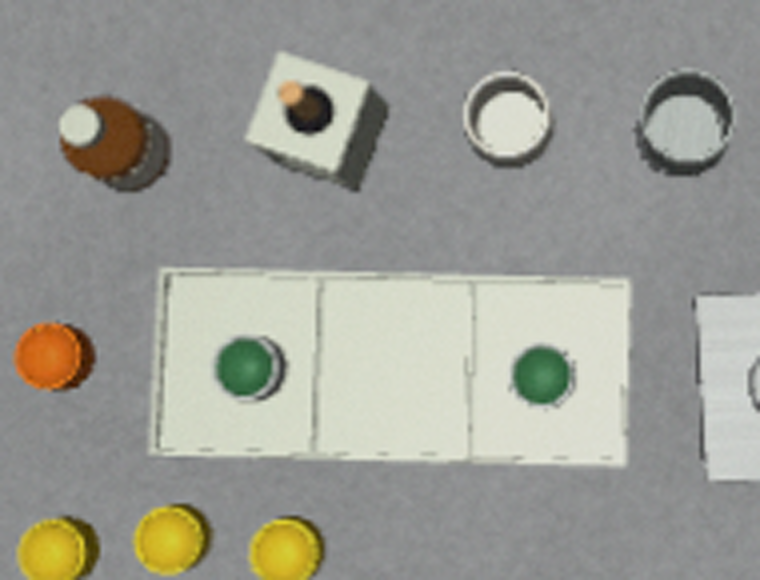

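View pics/a_c2.png

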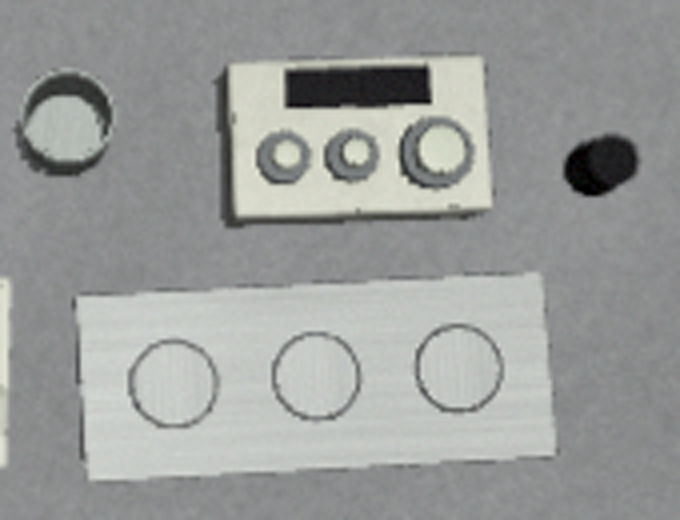

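View pics/a_c3.png

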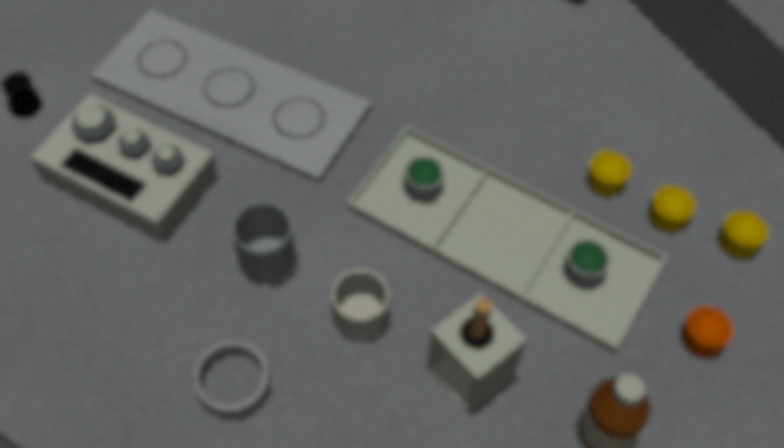

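Run:
```python
from h import *
c=load("a","top"); s=load("a","scene")
f=lambda ox,oy,k,x,y:(ox+(x+.5)/k-.5, oy+(y+.5)/k-.5)
A=lambda x,y:f(85,130,4,x,y); B=lambda x,y:f(240,130,4,x,y); S=lambda x,y:f(140,130,2.8,x,y)
for n,p,z,q in [("brushtop",A(291,93),.145,S(483,304)),("collar",A(311,109),.09,S(477,331)),("pot",A(507,115),.05,S(361,293)),("beaker",A(687,118),.07,S(263,231)),
 ("stand",A((281+372+342+247)/4,(52+87+178+138)/4),.085,S(479,337)),
 ("pad1",B(174,383),.012,S(299,117)),("pad2",B(316,376),.012,S(228,87)),("pad3",B(459,368),.012,S(162,58)),
 ("kL",B(288,153),.067,S(168,155)),("kM",B(355,152),.067,S(134,140)),("kB",B(439,147),.067,S(93,118)),
 ("bottle",A(80,125),.11,S(630,388))]:
    print(n,at(c,p,z),at(s,q,z))
hsv=cv2.cvtColor(c["color"],cv2.COLOR_BGR2HSV); 
def comps(c):
    hsv=cv2.cvtColor(c["color"],cv2.COLOR_BGR2HSV)
    m=cv2.inRange(hsv,(50,90,30),(90,255,255)); n,l,stt,ce=cv2.connectedComponentsWithStats(m)
    for i in range(1,n):
        if stt[i,4]>30: print(stt[i],ce[i],at(c,ce[i],.037),at(c,ce[i],.034))
comps(c);comps(s)
for p in [(160,268),(630,280),(627,466),(150,455)]: print(at(c,A(*p),.012))
for p in [(77,297),(541,273),(556,456),(88,480)]: print(at(c,B(*p),.012))
```

```text
brushtop [0.6382 0.2297] [0.6404 0.2287]
collar [0.6388 0.2291] [0.6399 0.2287]
pot [0.6454 0.1041] [0.647 0.103]
beaker [ 0.6425 -0.0185] [ 0.6504 -0.0161]
stand [0.6366 0.2304] [0.6419 0.2325]
pad1 [ 0.4682 -0.098 ] [ 0.4683 -0.0996]
pad2 [ 0.4752 -0.1972] [ 0.4769 -0.2001]
pad3 [ 0.4829 -0.2978] [ 0.4837 -0.2992]
kL [ 0.6229 -0.1678] [ 0.6259 -0.1636]
kM [ 0.6247 -0.2131] [ 0.6302 -0.2088]
kB [ 0.6296 -0.2701] [ 0.6314 -0.2685]
bottle [0.6211 0.373 ] [0.6247 0.3725]
[140 215  13  14 136] [145.78676471 221.47794118] [0.4698 0.2778] [0.4699 0.2786]
[214 218  13  13 135] [220.08148148 223.59259259] [0.4687 0.0758] [0.4688 0.076 ]
[287 188   9   7  59] [291. 191.] [0.4729 0.0752] [0.471  0.0742]
[345 217  11  10  77] [349.79220779 221.44155844] [0.4741 0.2767] [0.4722 0.2764]
[0.5383 0.3469]
[0.5376 0.018 ]
[0.4084 0.0168]
[0.4084 0.3468]
[ 0.5267 -0.0292]
[ 0.5511 -0.3565]
[ 0.423  -0.3659]
[ 0.4    -0.0394]
```

Run:
```python
from h import *
R=cv2.Rodrigues(np.array(env.state()["orientation"],float))[0]; print(R.round(3))
print("jaw yaw deg",np.degrees(np.arctan2(R[1,1],R[0,1])), (np.array([.639,.229,0])-env.state()["tcp_pos"])/.05)
```

```text
[[-0.001  0.386  0.922]
 [-0.001  0.922 -0.386]
 [-1.    -0.002 -0.   ]]
jaw yaw deg 67.26505852268478 [ 7.75947378 -7.40136826 -4.76665415]
```

>>> drive_tool(steps="1 0.8 -0.74 0 0.4; 1 1.6 -1.48 0 0.8; 1 2.4 -2.2 0 1.2; 1 3.2 -2.95 0 1.6; 1 3.9 -3.7 0 2; 1 4.7 -4.4 0 2.4; 1 5.4 -5.2 0 2.8; 1 6.2 -5.9 0 3.2; 1 7 -6.6 0 3.5; 1 7.76 -7.4 -0.5 3.8", squeeze=40)

```text
clock: 1.15
tcp_pos: [0.6145, 0.2551, 0.2276]
orientation: [-0.001, 1.567, 0.003]
force: [0.1, 1.1, 0.5]
width: 1.002
```

>>> drive_tool(steps="1 0 0 -0.2 0; 1 0 0 -0.2 0; 1 0 0 -0.2 0")

```text
clock: 1.45
tcp_pos: [0.6111, 0.2571, 0.2148]
orientation: [-0.001, 1.572, 0.001]
force: [0.4, -0.2, -0.4]
width: 1.001
```

Run:
```python
from h import *
st(); grab("b",("wrist","top"))
c=load("b","wrist"); print(proj(c,[[.639,.229,.145],[.639,.229,.09]]))
```

```text
{'clock': 1.45, 'tcp_pos': [0.6111, 0.2571, 0.2148], 'orientation': [-0.0014, 1.5724, 0.0013], 'qpos': [0.3171, 0.1683, 1.6425, 0.0004, 1.3323, -1.2555], 'force': [0.417, -0.1807, -0.3994], 'width': 1.0008}
[[215.3 240.9]
 [222.2 216.9]]
```

View pics/b_wrist.png

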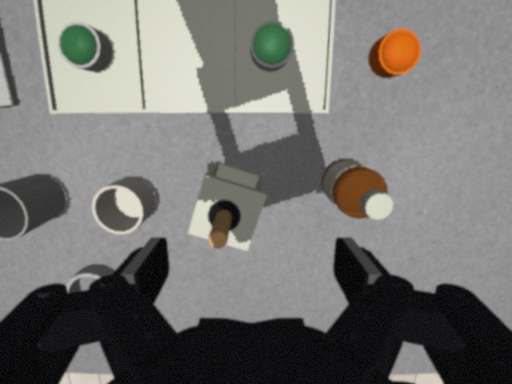

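Run:
```python
from h import *
c=load("b","wrist"); print(at(c,(219,241),.145),at(c,(224,214),.09))
for n,p,z in[("pot",(120,208),.05),("beaker",(3,210),.07),("l1",(272,43),.036),("l3",(78,44),.036)]: print(n,at(c,p,z))
crop(c,80,150,300,270,"b_c",3.5)
```

```text
[0.6391 0.2319] [0.636  0.2309]
pot [0.6436 0.1084]
beaker [ 0.64  -0.014]
l1 [0.4703 0.2784]
l3 [0.4691 0.0771]
```

View pics/b_c.png

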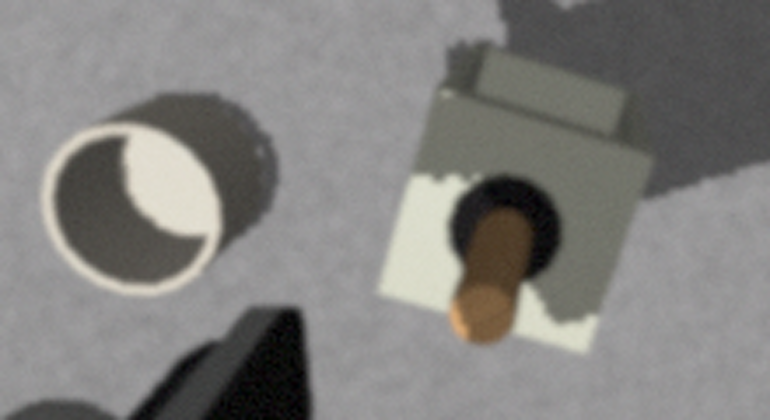

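>>> drive_tool(steps="1 0.28 -0.27 0 0; 1 0.56 -0.53 0 0; 1 0.56 -0.53 0 0; 1 0.56 -0.53 -0.5 0; 1 0.56 -0.53 -1 0; 1 0.56 -0.53 -1.4 0; 1 0.56 -0.53 -1.8 0; 1 0.56 -0.53 -2.14 0; 1 0.56 -0.53 -2.14 0; 1 0.56 -0.53 -2.14 0")

```text
clock: 2.55
tcp_pos: [0.6402, 0.2299, 0.1085]
orientation: [-0.001, 1.571, 0.001]
force: [0.1, 0.4, 0.0]
width: 1.0
```

Run:
```python
from h import *
st(); grab("c",("wrist",))
```

```text
{'clock': 2.55, 'tcp_pos': [0.6402, 0.2299, 0.1085], 'orientation': [-0.0008, 1.5711, 0.0008], 'qpos': [0.2659, 0.2942, 1.6809, 0.0001, 1.1667, -1.306], 'force': [0.0692, 0.3519, 0.011], 'width': 1.0}
```

View pics/c_wrist.png

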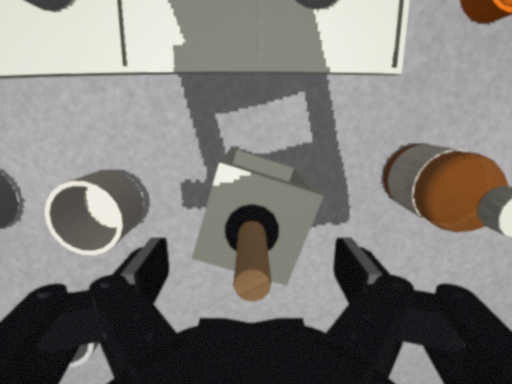

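The handle sits at (252,280), centred between the jaws at (165,250) and (335,250). Closing.

>>> drive_tool(steps="-1 0 0 0 0; -1 0 0 0 0; -1 0 0 0 0; -1 0 0 0 0; -1 0 0 0 0; -1 0 0 0 0; -1 0 0 0 0; -1 0 0 0 0; -1 0 0 0 0; -1 0 0 0 0", squeeze=60)

```text
clock: 3.6
tcp_pos: [0.6402, 0.2301, 0.1088]
orientation: [-0.001, 1.57, 0.001]
force: [0.2, 1.0, 1.7]
width: 0.174
```

>>> drive_tool(steps="-1 0 0 0.2 0; -1 0 0 0.5 0; -1 0 0 1 0; -1 0 0 1.5 0; -1 0 0 1.9 0; -1 0 0 2.2 0; -1 0 0 2.2 0")

```text
clock: 4.3
tcp_pos: [0.6415, 0.2304, 0.2226]
orientation: [0.0, 1.565, 0.002]
force: [-0.5, 0.5, -0.3]
width: 0.17
```

Run:
```python
from h import *
st(); grab("d",("wrist","scene"))
c=load("d","scene"); crop(c,230,130,400,260,"d_c",4)
```

```text
{'clock': 4.3, 'tcp_pos': [0.6415, 0.2304, 0.2226], 'orientation': [0.0003, 1.5649, 0.0021], 'qpos': [0.2661, 0.1986, 1.5947, -0.0001, 1.3422, -1.3059], 'force': [-0.501, 0.4619, -0.3327], 'width': 0.1701}
```

View pics/d_wrist.png

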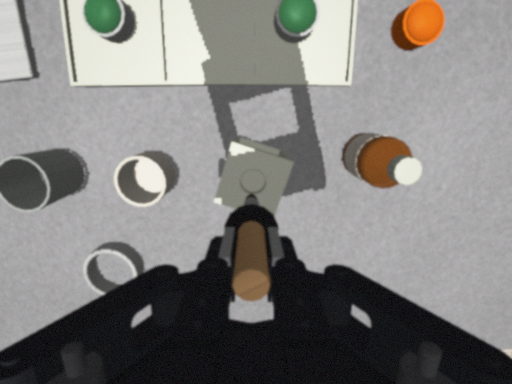

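View pics/d_c.png

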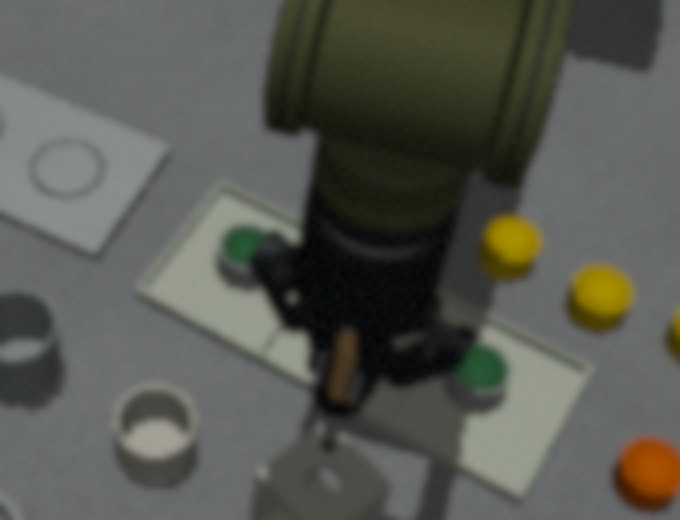

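Run:
```python
from h import *
c=load("d","wrist"); t=env.state()["tcp_pos"]
for dz in(.0362,-.0238,-.0188,-.06,-.0938): print(dz,proj(c,[t+np.array([0,0,dz])]))
print("hole",at(c,(253,181),.085),"pot",at(c,(140,180),.05),"beaker",at(c,(23,182),.07),"l1",at(c,(297,13),.036),"l3",at(c,(103,13),.036))
crop(c,180,160,320,310,"d_c2",4)
```

```text
0.0362 [[249.5 281.6]]
-0.0238 [[249.8 226.1]]
-0.0188 [[249.8 229.3]]
-0.06 [[250.  207.4]]
-0.0938 [[250.  194.8]]
hole [0.637  0.2328] pot [0.6442 0.1053] beaker [ 0.6416 -0.0164] l1 [0.4718 0.2776] l3 [0.4702 0.0776]
```

View pics/d_c2.png

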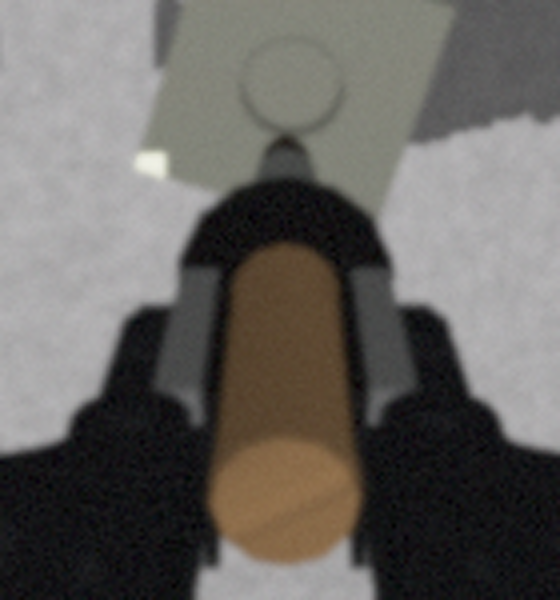

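>>> drive_tool(steps="-1 0 -0.5 0 0; -1 0 -1 0 0; -1 0 -1.6 0 0; -1 0.04 -2.2 0 0; -1 0.08 -2.5 0 0; -1 0.08 -2.5 0 0; -1 0.08 -2.5 0 0; -1 0.08 -2.5 -0.5 0; -1 0.08 -2.5 -0.9 0; -1 0.08 -2.5 -0.9 0")

```text
clock: 5.4
tcp_pos: [0.6416, 0.1063, 0.1692]
orientation: [-0.002, 1.578, 0.002]
force: [-1.2, -0.0, -1.8]
width: 0.17
```

Run:
```python
from h import *
st(); grab("e",("wrist","top"))
c=load("e","wrist"); crop(c,150,130,350,280,"e_c",4); crop(load("e","top"),130,120,280,230,"e_t",4)
print(proj(c,[[.645,.104,.05],[.645,.104,.005]]))
```

```text
{'clock': 5.4, 'tcp_pos': [0.6416, 0.1063, 0.1692], 'orientation': [-0.0023, 1.5781, 0.0021], 'qpos': [0.0816, 0.1796, 1.7086, 0.0005, 1.2607, -1.4922], 'force': [-1.2085, -0.0464, -1.7941], 'width': 0.1705}
[[248.3 195.3]
 [248.7 184.3]]
```

View pics/e_c.png

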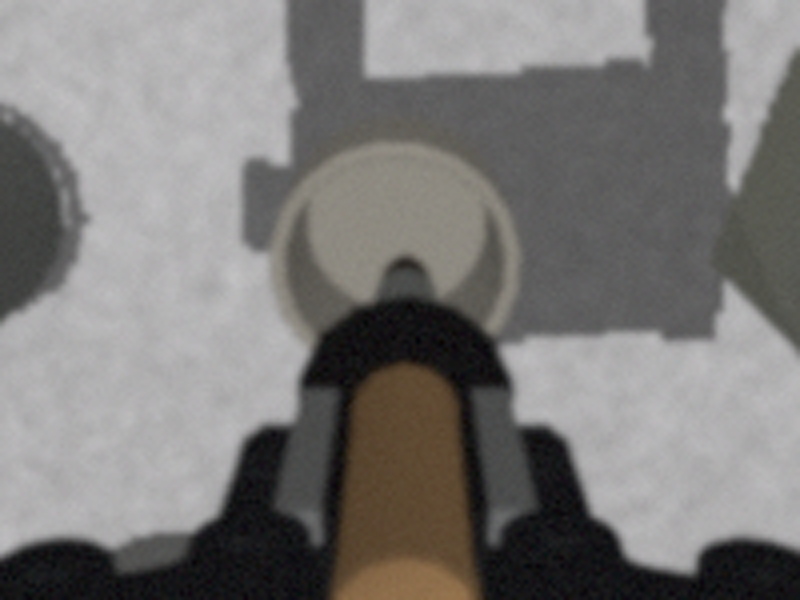

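View pics/e_t.png

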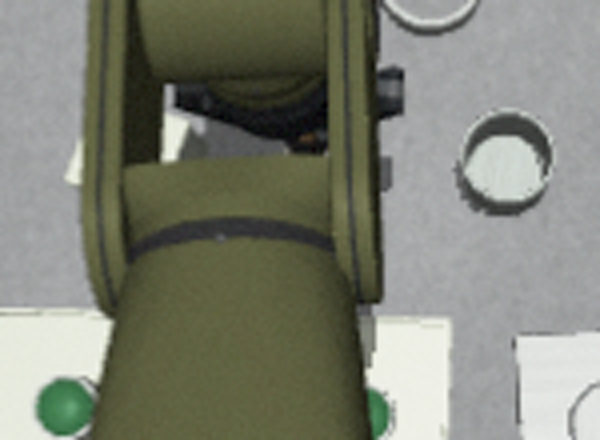

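>>> drive_tool(steps="-1 0.04 -0.04 -0.2 0; -1 0.04 -0.04 -0.5 0; -1 0.04 -0.04 -0.8 0; -1 0.04 -0.04 -1.1 0; -1 0.04 -0.04 -1.28 0; -1 0.04 -0.04 -1.28 0; -1 0.04 -0.04 -1.28 0; -1 0.04 -0.04 -1.28 0")

```text
clock: 6.3
tcp_pos: [0.6467, 0.103, 0.1104]
orientation: [-0.001, 1.569, 0.001]
force: [-0.1, 0.1, -0.4]
width: 0.171
```

>>> drive_tool(steps="-1 0 0 -0.1 0; -1 0 0 -0.1 0; -1 0 0 -0.1 0; -1 0 0 -0.1 0; -1 0 0 -0.1 0")

```text
clock: 6.8
tcp_pos: [0.6461, 0.103, 0.1046]
orientation: [-0.001, 1.571, 0.001]
force: [0.1, 0.1, -0.6]
width: 0.17
```

>>> drive_tool(steps="-1 0 0 0.3 0; -1 0 0 0.8 0; -1 0 0 1.3 0; -1 0 0 1.8 0; -1 0 0 2.2 0; -1 0 0 2.2 0; -1 -0.6 0.5 2.2 0; -1 -1.3 1.2 2.2 0; -1 -1.9 1.9 2.2 0; -1 -2.5 2.4 2.2 0")

```text
clock: 7.8
tcp_pos: [0.5192, 0.2243, 0.2135]
orientation: [-0.001, 1.572, 0.001]
force: [-0.5, 0.3, -0.9]
width: 0.172
```

>>> drive_tool(steps="-1 -0.4 0.4 0 0; -1 -1 1.1 0 0; -1 -1 1.1 0 0; -1 -1 1.1 0 0; -1 -1 1.1 0 0; -1 -1 1.1 0 0")

```text
clock: 8.4
tcp_pos: [0.4717, 0.2771, 0.2142]
orientation: [0.0, 1.571, -0.001]
force: [-0.5, 0.4, -0.9]
width: 0.171
```

Run:
```python
from h import *
st(); grab("f",("wrist","scene"))
c=load("f","wrist");s=load("f","scene"); crop(c,150,100,350,250,"f_c",4); crop(s,230,130,400,260,"f_s",4)
```

```text
{'clock': 8.4, 'tcp_pos': [0.4717, 0.2771, 0.2142], 'orientation': [0.0, 1.5711, -0.0006], 'qpos': [0.4332, -0.0868, 1.9067, -0.0002, 1.3221, -1.1372], 'force': [-0.4577, 0.3895, -0.9202], 'width': 0.1707}
```

View pics/f_c.png

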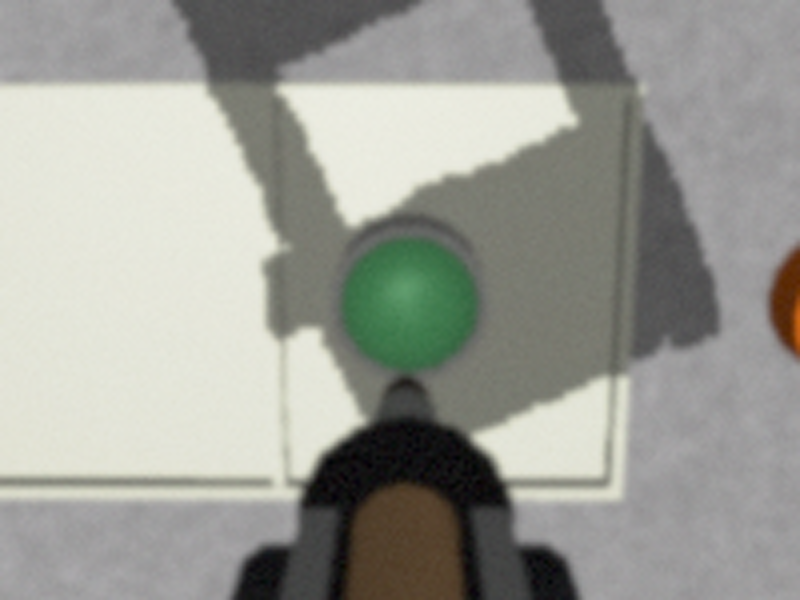

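View pics/f_s.png

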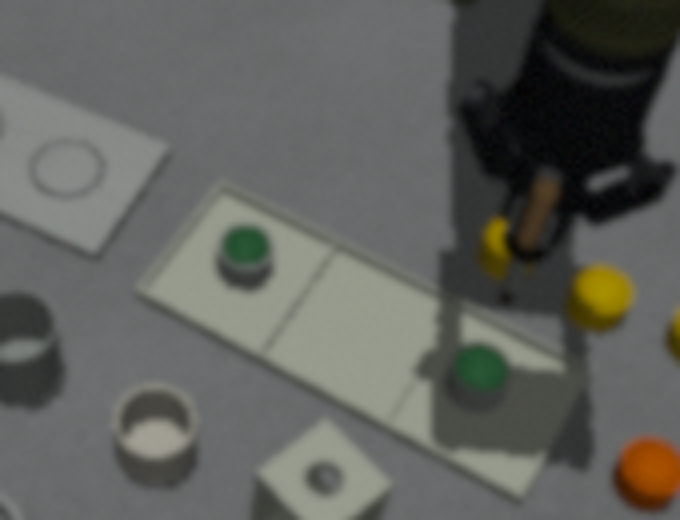

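```bash
cat >> h.py <<'E'
def greens(c,z=.036,lo=60):
    hsv=cv2.cvtColor(c["color"],cv2.COLOR_BGR2HSV)
    m=cv2.inRange(hsv,(50,90,30),(90,255,255)); n,l,s,ce=cv2.connectedComponentsWithStats(m)
    for i in range(1,n):
        if s[i,4]>lo: print(s[i].tolist(),ce[i].round(1),at(c,ce[i],z))
E
python3 - <<'E'
from h import *
c=load("f","wrist"); greens(c); 
t=env.state()["tcp_pos"]; p=proj(c,[t-np.array([0,0,.0938])]); print(p, "seen", 150+405.5/4,100+380/4)
print(at(c,(150+405.5/4,100+380/4),t[2]-.0938))
E
```

```text
[64, 160, 30, 30, 708] [ 78.3 175. ] [0.4684 0.0772]
[236, 160, 33, 32, 814] [251.9 175.6] [0.4694 0.2783]
[[250.8 198.7]] seen 251.375 195.0
[0.4684 0.2777]
```

>>> drive_tool(steps="-1 -0.02 0 -0.4 0; -1 -0.02 0 -0.9 0; -1 -0.02 0 -1.3 0; -1 -0.02 0 -1.3 0; -1 -0.02 0 -1.3 0; -1 -0.02 0 -1.3 0")

```text
clock: 9.1
tcp_pos: [0.4711, 0.2782, 0.1511]
orientation: [0.0, 1.568, 0.001]
force: [-0.3, 0.2, -0.4]
width: 0.173
```

Run:
```python
from h import *
st(); grab("g",("wrist","scene"))
c=load("g","wrist");s=load("g","scene"); crop(c,150,100,350,250,"g_c",4); crop(s,300,170,400,260,"g_s",6)
```

```text
{'clock': 9.1, 'tcp_pos': [0.4711, 0.2782, 0.1511], 'orientation': [0.0003, 1.5685, 0.0013], 'qpos': [0.4353, -0.0321, 1.9649, -0.0, 1.2062, -1.1362], 'force': [-0.289, 0.2401, -0.3937], 'width': 0.1727}
```

View pics/g_c.png

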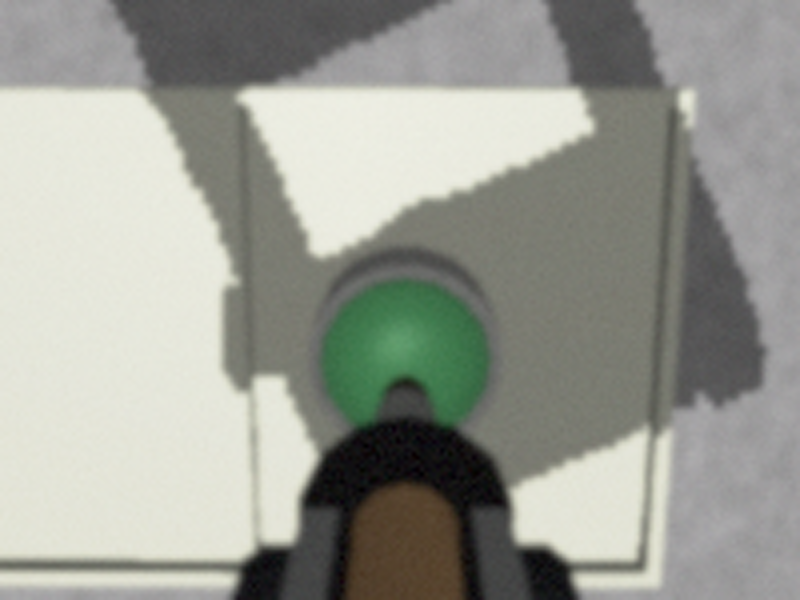

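View pics/g_s.png

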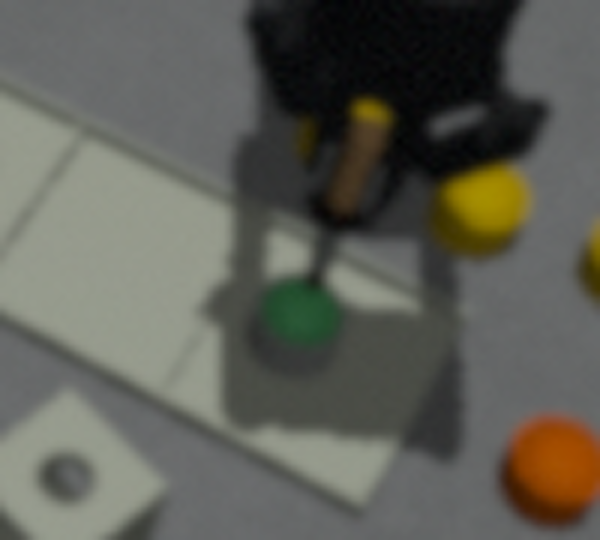

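>>> drive_tool(steps="-1 0 -0.02 -0.1 0; -1 0 -0.02 -0.2 0; -1 0 -0.02 -0.3 0; -1 0 -0.02 -0.36 0; -1 0 -0.02 -0.36 0; -1 0 -0.02 -0.36 0")

```text
clock: 9.8
tcp_pos: [0.4701, 0.277, 0.1315]
orientation: [-0.001, 1.571, 0.001]
force: [-0.1, 0.1, 0.9]
width: 0.171
```

Run:
```python
from h import *
st(); grab("g2",("wrist","scene"))
c=load("g2","wrist");s=load("g2","scene"); crop(c,150,100,350,250,"g2_c",4); crop(s,300,170,400,260,"g2_s",6)
```

```text
{'clock': 9.8, 'tcp_pos': [0.4701, 0.277, 0.1315], 'orientation': [-0.001, 1.5709, 0.0008], 'qpos': [0.4341, -0.0129, 1.9814, -0.0001, 1.1732, -1.1378], 'force': [-0.0805, 0.0529, 0.9157], 'width': 0.1712}
```

View pics/g2_c.png

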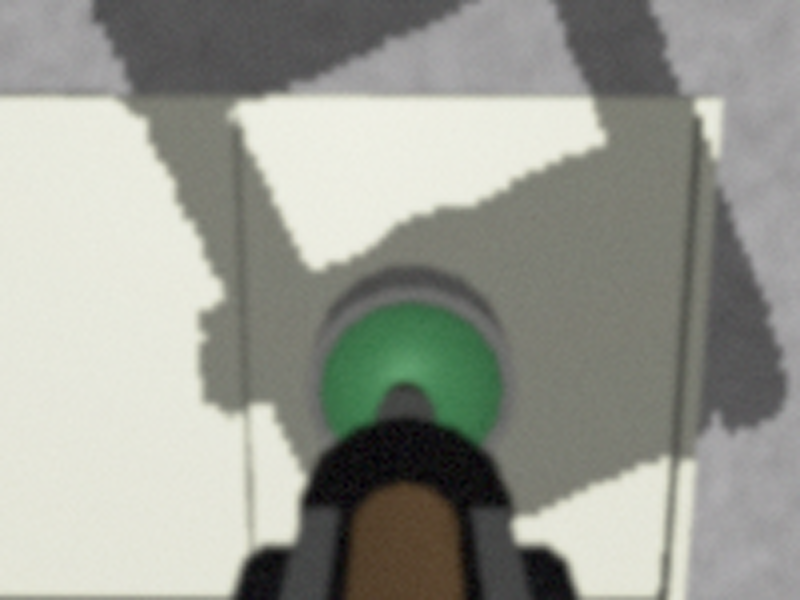

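View pics/g2_s.png

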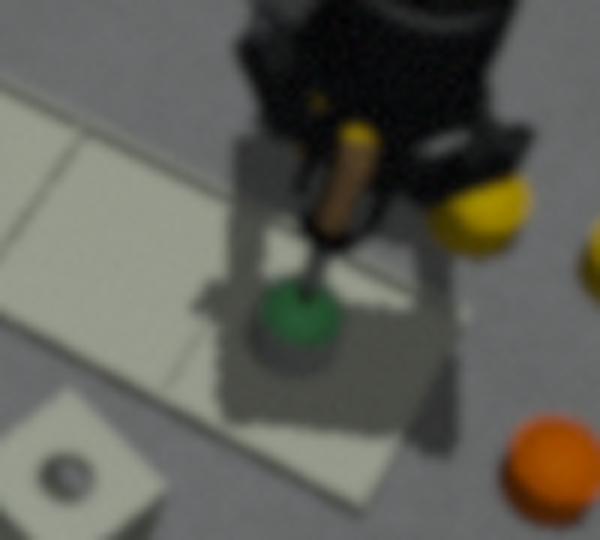

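>>> drive_tool(steps="-1 0 0 0.3 0; -1 0 0 0.8 0; -1 0 0 1 0; -1 0 -0.5 1 0; -1 0 -1.2 1 0; -1 0 -1.9 1 0; -1 0 -2.6 1 0; -1 0 -3.3 1 0; -1 0 -3.8 1 0; -1 0 -4 1 0")

```text
clock: 10.9
tcp_pos: [0.47, 0.0752, 0.1819]
orientation: [0.001, 1.57, -0.001]
force: [-0.2, 0.6, -1.6]
width: 0.168
```

>>> drive_tool(steps="-1 0 -0.01 -0.2 0; -1 0 -0.01 -0.5 0; -1 0 -0.01 -0.6 0; -1 0 -0.01 -0.6 0; -1 0 -0.01 -0.6 0")

```text
clock: 11.4
tcp_pos: [0.4698, 0.0772, 0.1509]
orientation: [-0.002, 1.572, 0.002]
force: [-0.3, 0.1, -0.8]
width: 0.169
```

Run:
```python
from h import *
st(); grab("i",("wrist","scene"))
c=load("i","wrist");s=load("i","scene"); crop(c,150,100,350,250,"i_c",4); crop(s,230,130,340,230,"i_s",6)
greens(c)
```

```text
{'clock': 11.4, 'tcp_pos': [0.4698, 0.0772, 0.1509], 'orientation': [-0.0018, 1.5718, 0.0019], 'qpos': [0.0499, -0.1975, 2.1154, 0.0001, 1.2248, -1.5233], 'force': [-0.2991, 0.056, -0.8204], 'width': 0.1692}
[230, 171, 40, 37, 1046] [249.2 187.9] [0.4657 0.0758]
[443, 174, 38, 37, 1081] [461.5 192.3] [0.4692 0.2769]
```

View pics/i_c.png

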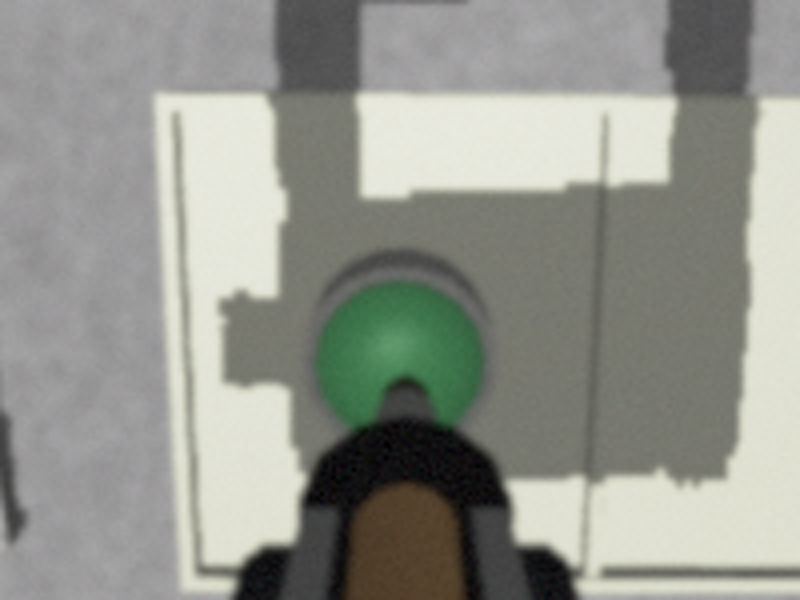

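View pics/i_s.png

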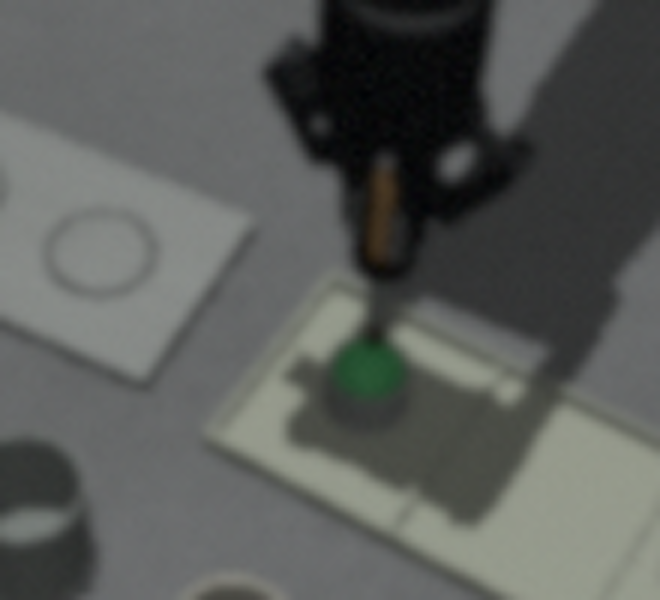

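>>> drive_tool(steps="-1 0 -0.03 -0.1 0; -1 0 -0.03 -0.2 0; -1 0 -0.03 -0.3 0; -1 0 -0.03 -0.37 0; -1 0 -0.03 -0.37 0; -1 0 -0.03 -0.37 0")

```text
clock: 12.1
tcp_pos: [0.4701, 0.0749, 0.133]
orientation: [-0.001, 1.571, 0.001]
force: [-0.6, -0.3, 0.7]
width: 0.174
```

Run:
```python
from h import *
st(); grab("j",("wrist",))
c=load("j","wrist"); crop(c,150,100,350,250,"j_c",4)
```

```text
{'clock': 12.1, 'tcp_pos': [0.4701, 0.0749, 0.133], 'orientation': [-0.0008, 1.571, 0.0008], 'qpos': [0.0452, -0.1779, 2.1308, -0.0, 1.1888, -1.5266], 'force': [-0.597, -0.2799, 0.7155], 'width': 0.1744}
```

View pics/j_c.png

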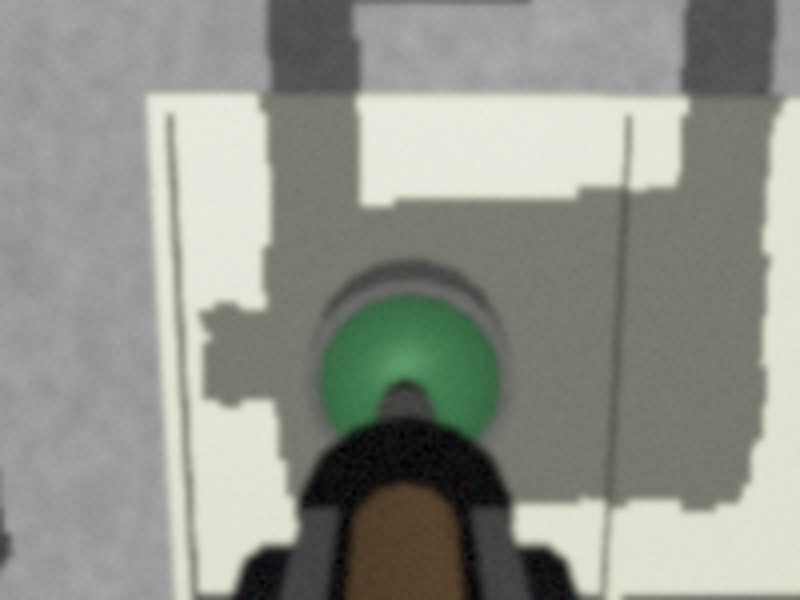

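>>> drive_tool(steps="-1 0 0 -0.03 0; -1 0 0 -0.03 0; -1 0 0 0.3 0; -1 0 0 0.8 0; -1 0 0 1.4 0; -1 0 0 1.8 0; -1 0.6 -0.4 1.8 0; -1 1.3 -0.8 1.8 0; -1 2 -1.2 1.8 0; -1 2.6 -1.5 1.8 0")

```text
clock: 13.15
tcp_pos: [0.6015, -0.0012, 0.2228]
orientation: [-0.0, 1.57, 0.0]
force: [0.1, 1.1, -0.7]
width: 0.169
```

>>> drive_tool(steps="-1 0.5 -0.2 0 0; -1 0.88 -0.35 0 0; -1 0.88 -0.35 0 0; -1 0.88 -0.35 -0.3 0; -1 0.88 -0.35 -0.6 0; -1 0.88 -0.35 -0.6 0; -1 0.88 -0.35 -0.6 0")

```text
clock: 13.85
tcp_pos: [0.6427, -0.017, 0.1915]
orientation: [-0.001, 1.573, 0.001]
force: [0.5, 0.4, -0.9]
width: 0.171
```

Run:
```python
from h import *
st(); grab("k",("wrist",))
c=load("k","wrist"); crop(c,150,100,350,250,"k_c",4)
```

```text
{'clock': 13.85, 'tcp_pos': [0.6427, -0.017, 0.1915], 'orientation': [-0.001, 1.5733, 0.0015], 'qpos': [-0.11, 0.1432, 1.7108, 0.0, 1.2902, -1.6824], 'force': [0.4512, 0.4365, -0.9056], 'width': 0.1715}
```

View pics/k_c.png

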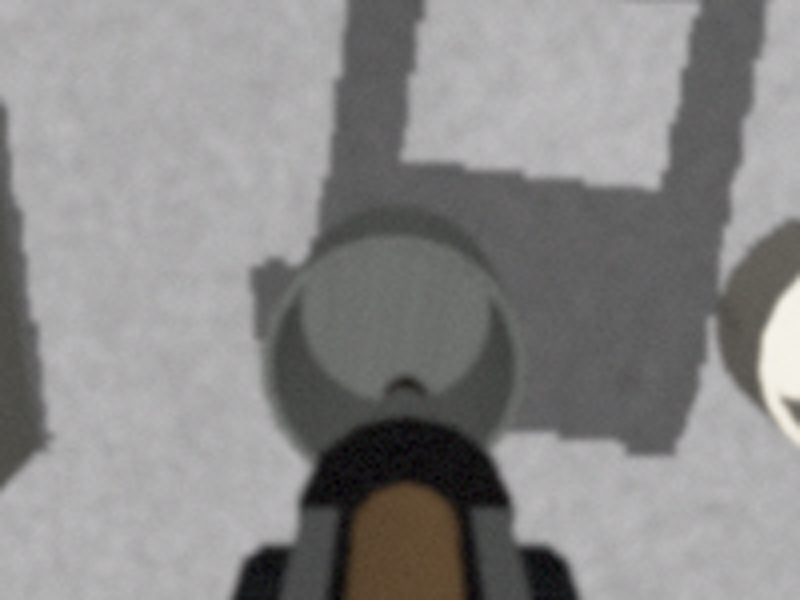

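>>> drive_tool(steps="-1 0.02 -0.03 -0.4 0; -1 0.02 -0.03 -0.8 0; -1 0.02 -0.03 -1.2 0; -1 0.02 -0.03 -1.5 0; -1 0.02 -0.03 -1.68 0; -1 0.02 -0.03 -1.68 0; -1 0.02 -0.03 -1.68 0; -1 0.02 -0.03 -1.68 0")

```text
clock: 14.7
tcp_pos: [0.646, -0.0191, 0.1104]
orientation: [-0.001, 1.568, 0.001]
force: [-0.2, -0.5, -0.4]
width: 0.164
```

>>> drive_tool(steps="-1 0 0 0.4 0; -1 0 0 0.9 0; -1 0 0 1.4 0; -1 0 0 1.9 0; -1 0 0 2.2 0; -1 0 0.6 2.2 0; -1 0 1.3 2.2 0; -1 0 2.1 2.2 0; -1 0 3 2.2 0; -1 -0.1 3.7 2.2 0")

```text
clock: 15.7
tcp_pos: [0.6401, 0.1681, 0.2193]
orientation: [-0.001, 1.57, 0.002]
force: [0.8, -0.4, -0.6]
width: 0.168
```

>>> drive_tool(steps="-1 0 0.6 0 0; -1 0 1.2 0 0; -1 0 1.32 0 0; -1 0 1.32 0 0; -1 0 1.32 0 0; -1 0 1.32 0 0")

```text
clock: 16.3
tcp_pos: [0.6402, 0.2307, 0.219]
orientation: [-0.0, 1.571, -0.0]
force: [-0.8, -0.7, -1.0]
width: 0.17
```

Run:
```python
from h import *
st(); grab("l",("wrist",))
c=load("l","wrist"); crop(c,180,130,330,240,"l_c",5)
```

```text
{'clock': 16.3, 'tcp_pos': [0.6402, 0.2307, 0.219], 'orientation': [-0.0001, 1.5708, -0.0004], 'qpos': [0.2672, 0.2021, 1.5968, -0.0003, 1.3428, -1.3033], 'force': [-0.8029, -0.6758, -0.978], 'width': 0.1698}
```

View pics/l_c.png

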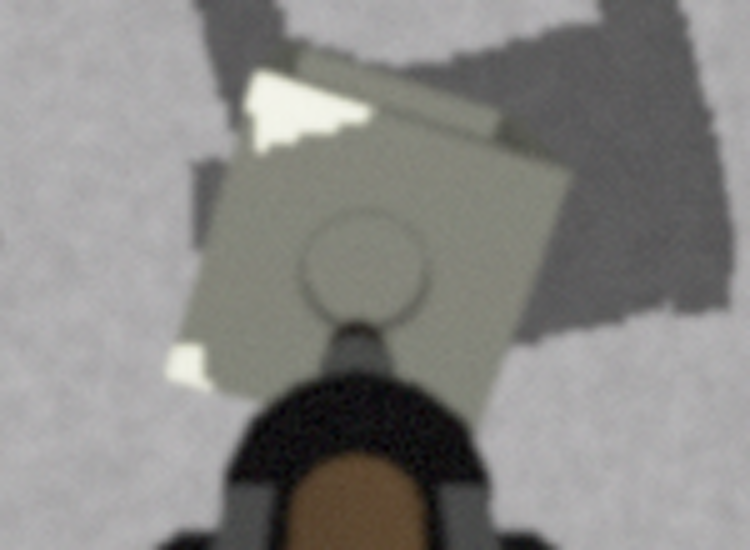

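>>> drive_tool(steps="-1 -0.02 0.03 -0.3 0; -1 -0.02 0.03 -0.5 0; -1 -0.02 0.03 -0.5 0; -1 -0.02 0.03 -0.8 0; -1 -0.02 0.03 -1.1 0; -1 -0.02 0.03 -1.4 0; -1 -0.02 0.03 -1.7 0; -1 -0.02 0.03 -2 0; -1 -0.02 0.03 -2.14 0; -1 -0.02 0.03 -2.14 0")

```text
clock: 17.35
tcp_pos: [0.6386, 0.2334, 0.1106]
orientation: [-0.001, 1.572, 0.001]
force: [0.3, -0.1, -0.7]
width: 0.176
```

Run:
```python
from h import *
st(); grab("m",("wrist",))
c=load("m","wrist"); crop(c,180,130,330,240,"m_c",5)
```

```text
{'clock': 17.35, 'tcp_pos': [0.6386, 0.2334, 0.1106], 'orientation': [-0.0013, 1.5725, 0.0005], 'qpos': [0.2715, 0.2922, 1.6796, -0.0, 1.1716, -1.3005], 'force': [0.3202, -0.0548, -0.71], 'width': 0.1755}
```

View pics/m_c.png

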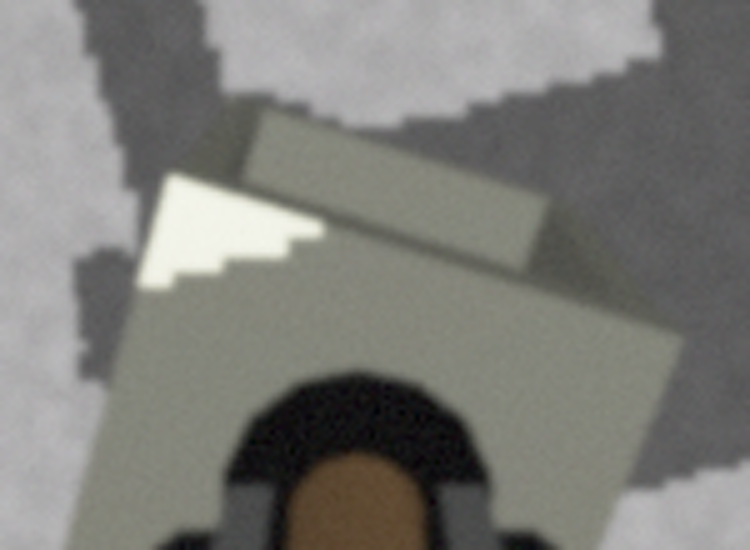

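>>> drive_tool(steps="-1 0 -0.03 -0.03 0; -1 0 -0.03 -0.03 0; -0.4 0 -0.03 -0.03 0; 0 0 -0.03 -0.03 0; 0.4 0 -0.03 -0.03 0; 1 0 -0.03 -0.03 0; 1 0 -0.03 -0.03 0; 1 0 -0.03 -0.03 0; 1 0 -0.03 -0.03 0; 1 0 -0.03 -0.03 0")

```text
clock: 18.4
tcp_pos: [0.639, 0.232, 0.1104]
orientation: [-0.001, 1.571, 0.001]
force: [0.0, -0.3, 0.0]
width: 0.999
```

>>> drive_tool(steps="1 0 0 0.3 0; 1 0 0 0.8 0; 1 0 0 1.3 0; 1 0 0 1.8 0; 1 0 0 2 0; 1 -0.5 0.2 2 0; 1 -1 0.3 2 0; 1 -1.8 0.4 2 0; 1 -2.5 0.6 2 0; 1 -3 0.8 2 0")

```text
clock: 19.4
tcp_pos: [0.4869, 0.272, 0.2102]
orientation: [-0.001, 1.572, 0.001]
force: [-0.2, -0.2, 0.2]
width: 1.001
```

Run:
```python
from h import *
st(); grab("n")
greens(load("n","top"));greens(load("n","scene"));greens(load("n","wrist"))
crop(load("n","scene"),140,130,420,290,"n_s",2.8)
```

```text
{'clock': 19.4, 'tcp_pos': [0.4869, 0.272, 0.2102], 'orientation': [-0.001, 1.5717, 0.0008], 'qpos': [0.4131, -0.0591, 1.8874, 0.0003, 1.3142, -1.1589], 'force': [-0.1652, -0.1536, 0.2247], 'width': 1.0009}
[139, 218, 14, 11, 122] [145.7 222.3] [0.4677 0.2783]
[214, 218, 13, 13, 134] [220.  223.6] [0.4686 0.076 ]
[344, 217, 12, 10, 93] [349.6 221.9] [0.475  0.2768]
[63, 147, 31, 31, 757] [ 77.8 162.4] [0.4685 0.0771]
[240, 148, 33, 33, 841] [256.  163.9] [0.4699 0.2786]
```

View pics/n_s.png

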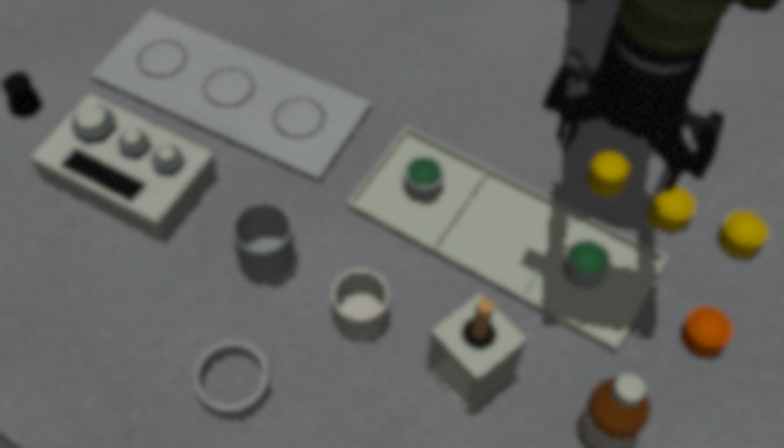

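View pics/n_wrist.png

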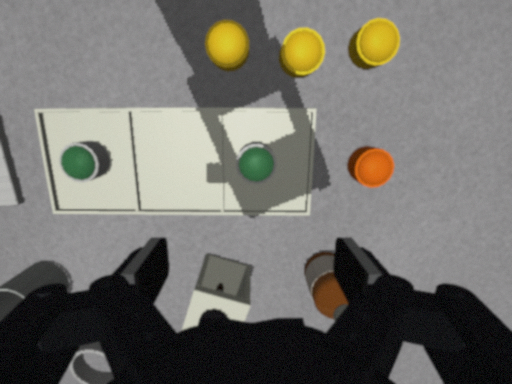

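>>> drive_tool(steps="1 -0.1 0.03 0 -1.4; 1 -0.2 0.06 0 -2.8; 1 -0.34 0.1 0 -4.2; 1 -0.34 0.1 0 -5.6; 1 -0.34 0.1 0 -7; 1 -0.34 0.1 0 -8.4; 1 -0.34 0.1 0 -9.8; 1 -0.34 0.1 0 -11.2; 1 -0.34 0.1 0 -12.6; 1 -0.34 0.1 0 -14")

```text
clock: 20.55
tcp_pos: [0.4732, 0.2765, 0.2105]
orientation: [1.136, 1.254, -1.136]
force: [0.4, 0.3, 0.0]
width: 1.003
```

>>> drive_tool(steps="1 0 0 -0.5 -1; 1 0 0 -1 -1; 1 0 0 -1.6 -1; 1 0 0 -2 -1; 1 0 0 -2 -1; 1 0 0 -2 -1; 1 0 0 -2 -1")

```text
clock: 21.25
tcp_pos: [0.4736, 0.2773, 0.1122]
orientation: [1.211, 1.208, -1.206]
force: [0.2, 0.4, 0.6]
width: 1.0
```

Run:
```python
from h import *
st(); grab("o",("wrist",))
greens(load("o","wrist"))
R=cv2.Rodrigues(np.array(env.state()["orientation"],float))[0]; print(R.round(3))
```

```text
{'clock': 21.25, 'tcp_pos': [0.4736, 0.2773, 0.1122], 'orientation': [1.2108, 1.2084, -1.2061], 'qpos': [0.432, 0.0148, 1.9892, -0.0001, 1.1347, 0.4313], 'force': [0.1543, 0.4096, 0.6167], 'width': 0.9996}
[223, 180, 48, 46, 1691] [246.2 202.7] [0.4703 0.2796]
[[ 0.003  1.     0.001]
 [ 0.001  0.001 -1.   ]
 [-1.     0.003 -0.001]]
```

View pics/o_wrist.png

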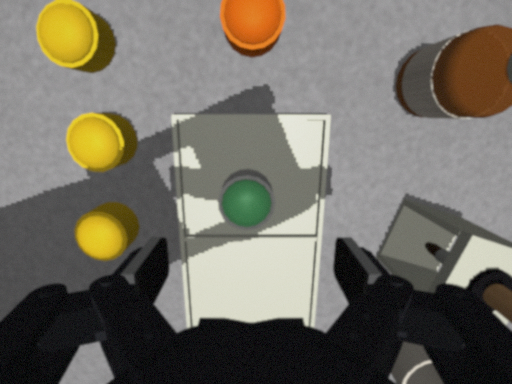

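>>> drive_tool(steps="1 -0.07 0.01 -0.3 0; 1 -0.07 0.01 -0.7 0; 1 -0.07 0.01 -1.1 0; 1 -0.07 0.01 -1.4 0; 1 -0.07 0.01 -1.7 0; 1 -0.07 0.01 -1.82 0; 1 -0.07 0.01 -1.82 0; 1 -0.07 0.01 -1.82 0")

```text
clock: 22.1
tcp_pos: [0.469, 0.2777, 0.0199]
orientation: [1.209, 1.209, -1.207]
force: [0.2, 0.0, 1.1]
width: 1.0
```

>>> drive_tool(steps="-1 0 0 0 0; -1 0 0 0 0; -1 0 0 0 0; -1 0 0 0 0; -1 0 0 0 0; -1 0 0 0 0; -1 0 0 0 0; -1 0 0 0 0", squeeze=40)

```text
clock: 22.9
tcp_pos: [0.4692, 0.2778, 0.0205]
orientation: [1.209, 1.209, -1.207]
force: [-1.4, -0.5, 5.9]
width: 0.523
```

Run:
```python
from h import *
st(); grab("p",("wrist",))
greens(load("p","wrist"))
```

```text
{'clock': 22.9, 'tcp_pos': [0.4692, 0.2778, 0.0205], 'orientation': [1.2094, 1.2092, -1.2071], 'qpos': [0.4361, 0.1372, 2.038, -0.0, 0.9649, 0.435], 'force': [-1.3689, -0.5092, 5.9251], 'width': 0.5234}
[211, 224, 81, 74, 4567] [250.8 260.1] [0.4694 0.2803]
```

View pics/p_wrist.png

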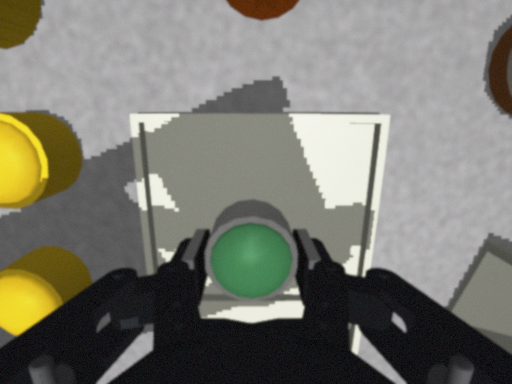

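>>> drive_tool(steps="-1 0 0 0.2 0; -1 0 0 0.6 0; -1 0 0 1.1 0; -1 0 0 1.6 0; -1 0 0 2 0; -1 0 -0.6 2 0; -1 0 -1.3 2 0; -1 0 -2.1 2 0; -1 0 -2.9 2 0; -1 0 -3.7 2 0")

```text
clock: 23.95
tcp_pos: [0.4679, 0.0911, 0.1194]
orientation: [1.208, 1.21, -1.208]
force: [1.5, -0.5, -1.6]
width: 0.521
```

>>> drive_tool(steps="-1 0 -0.8 0 0; -1 0 -1.6 0 0; -1 0 -2.4 0 0; -1 0 -3 0 0; -1 0 -3.6 0 0; -1 -0.02 -3.85 0 0; -1 -0.02 -3.85 0 0; -1 -0.02 -3.85 0 0; -1 -0.02 -3.85 0 0")

```text
clock: 24.85
tcp_pos: [0.4674, -0.0989, 0.1192]
orientation: [1.208, 1.211, -1.207]
force: [0.1, -0.2, -1.7]
width: 0.522
```

Run:
```python
from h import *
st(); grab("q")
greens(load("q","wrist"),env.state()["tcp_pos"][2]+.0155)
crop(load("q","scene"),140,100,420,260,"q_s",2.8)
c=load("q","wrist"); print(proj(c,[[.4683,-.0988,.012]]))
```

```text
{'clock': 24.85, 'tcp_pos': [0.4674, -0.0989, 0.1192], 'orientation': [1.2076, 1.211, -1.2074], 'qpos': [-0.3212, -0.1565, 2.1374, 0.0004, 1.1612, -0.3238], 'force': [0.0873, -0.2313, -1.7028], 'width': 0.5218}
[211, 224, 81, 74, 4564] [250.9 260.1] [ 0.4678 -0.0963]
[[251.4 194.5]]
```

View pics/q_wrist.png

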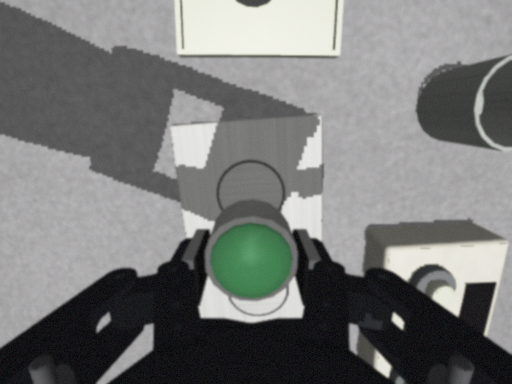

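View pics/q_s.png

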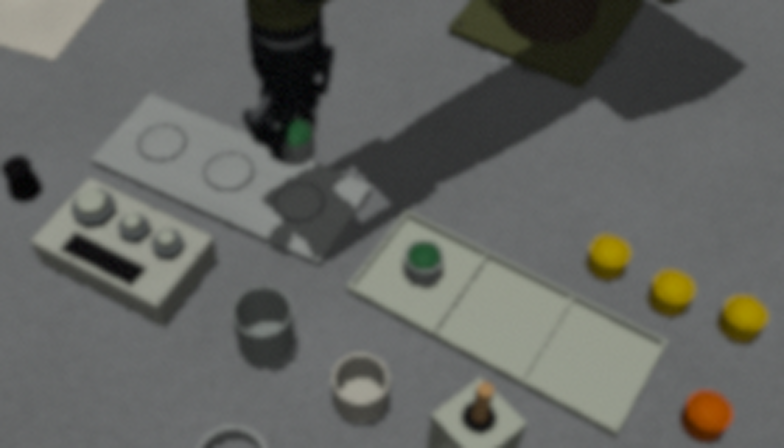

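Run:
```python
from h import *
c=load("q","wrist"); crop(c,190,140,320,220,"q_c",5)
print(at(c,(251,192),.012))
```

```text
[ 0.4679 -0.0965]
```

View pics/q_c.png

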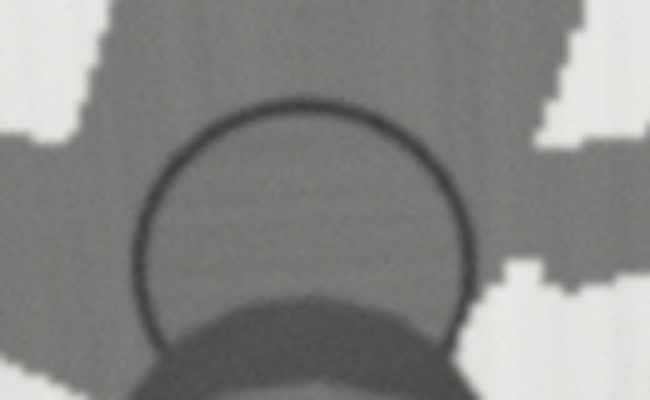

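>>> drive_tool(steps="-1 0 0 -0.4 0; -1 0 0 -0.8 0; -1 0 0 -1.2 0; -1 0 0 -1.5 0; -1 0 0 -1.7 0; -1 0 0 -1.78 0; -1 0 0 -1.78 0; -1 0 0 -1.78 0; -1 0 0 -1.78 0")

```text
clock: 25.9
tcp_pos: [0.4683, -0.1002, 0.0314]
orientation: [1.209, 1.208, -1.207]
force: [-0.4, 0.8, -1.4]
width: 0.521
```

>>> drive_tool(steps="-1 0 0.01 -0.03 0; -1 0 0.01 -0.05 0; -1 0 0.01 -0.05 0; -1 0 0.01 -0.05 0")

```text
clock: 26.3
tcp_pos: [0.4679, -0.0996, 0.0285]
orientation: [1.209, 1.209, -1.208]
force: [-2.6, -0.2, 4.6]
width: 0.522
```

Run:
```python
from h import *
st(); grab("r",("wrist",)); greens(load("r","wrist"),.044)
crop(load("r","wrist"),170,180,330,300,"r_c",5)
```

```text
{'clock': 26.3, 'tcp_pos': [0.4679, -0.0996, 0.0285], 'orientation': [1.2086, 1.2091, -1.208], 'qpos': [-0.3221, -0.0181, 2.1854, 0.0, 0.9736, -0.3232], 'force': [-2.6127, -0.2204, 4.6027], 'width': 0.522}
[211, 224, 80, 74, 4558] [250.8 260.1] [ 0.4681 -0.097 ]
```

View pics/r_c.png

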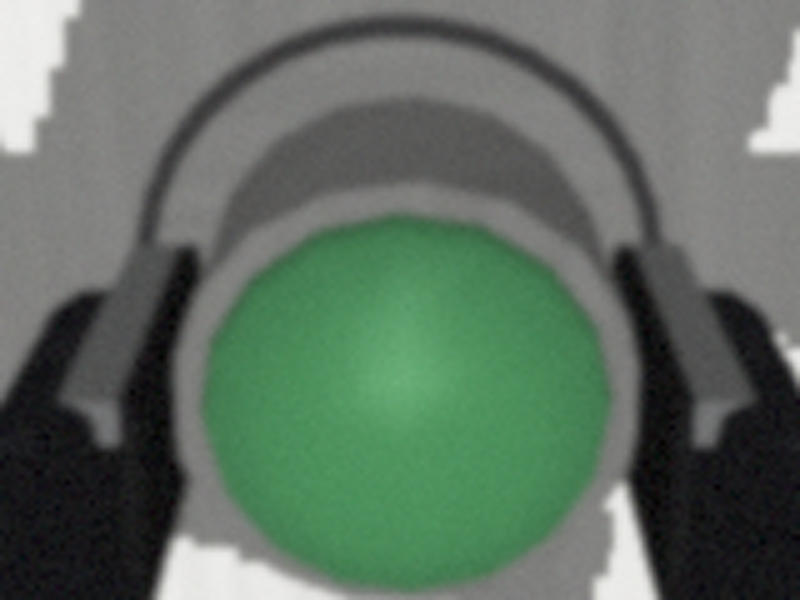

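Seated, with contact force up to 4.6 N and the lens well centred in the ring. Releasing and lifting.

>>> drive_tool(steps="-0.6 0 0 0 0; -0.2 0 0 0 0; 0.2 0 0 0 0; 0.6 0 0 0 0; 1 0 0 0 0; 1 0 0 0 0; 1 0 0 0.5 0; 1 0 0 1 0; 1 0 0 1.6 0; 1 0 0 2 0")

```text
clock: 27.35
tcp_pos: [0.4682, -0.0997, 0.13]
orientation: [1.209, 1.208, -1.207]
force: [-0.5, 0.6, 0.3]
width: 0.999
```

>>> drive_tool(steps="1 0 0.6 0 0; 1 0 1.3 0 0; 1 0 2 0 0; 1 0 2.7 0 0; 1 0 3.2 0 0; 1 0.04 3.5 0 0; 1 0.04 3.5 0 0; 1 0.04 3.5 0 0; 1 0.04 3.5 0 0")

```text
clock: 28.25
tcp_pos: [0.4695, 0.0748, 0.1278]
orientation: [1.209, 1.209, -1.209]
force: [-0.1, -0.8, -0.1]
width: 1.005
```

Run:
```python
from h import *
st(); grab("s"); 
for n in("wrist","top","scene"):
  print(n); greens(load("s",n),.036)
crop(load("s","top"),100,140,400,270,"s_t",2.6)
```

```text
{'clock': 28.25, 'tcp_pos': [0.4695, 0.0748, 0.1278], 'orientation': [1.2086, 1.2094, -1.2092], 'qpos': [0.0452, -0.173, 2.1361, -0.0003, 1.1788, 0.0449], 'force': [-0.097, -0.8141, -0.0927], 'width': 1.0048}
wrist
[228, 176, 45, 43, 1490] [250.  196.8] [0.4691 0.0772]
top
[278, 219, 14, 13, 137] [284.4 225.2] [ 0.4683 -0.0992]
scene
[286, 187, 11, 9, 83] [290.9 191. ] [0.4724 0.0746]
```

View pics/s_wrist.png

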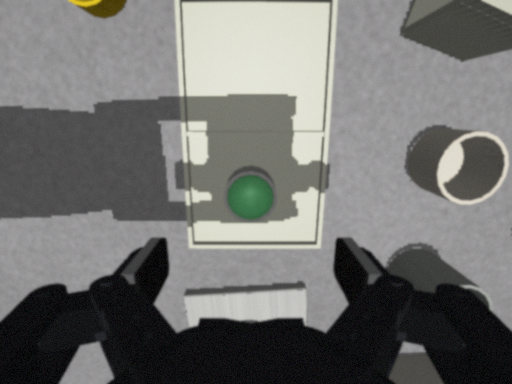

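View pics/s_t.png

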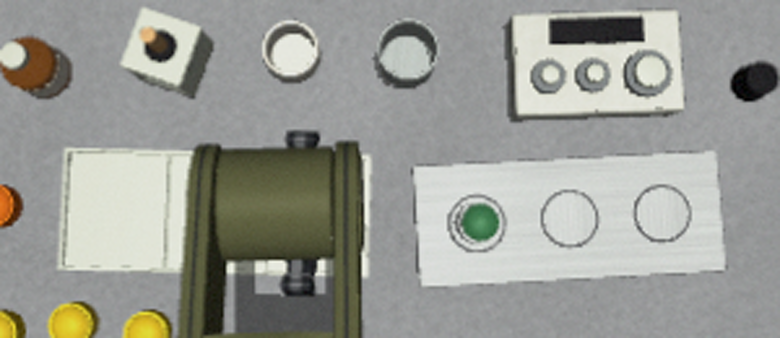

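>>> drive_tool(steps="1 0 0.01 -0.4 0; 1 0 0.01 -0.9 0; 1 0 0.01 -1.4 0; 1 0 0.01 -1.8 0; 1 0 0.01 -2.05 0; 1 0 0.01 -2.15 0; 1 0 0.01 -2.15 0; 1 0 0.01 -2.15 0")

```text
clock: 29.2
tcp_pos: [0.4704, 0.0759, 0.0214]
orientation: [1.209, 1.208, -1.207]
force: [0.7, 0.6, -0.2]
width: 1.0
```

>>> drive_tool(steps="-1 0 0 0 0; -1 0 0 0 0; -1 0 0 0 0; -1 0 0 0 0; -1 0 0 0 0; -1 0 0 0 0; -1 0 0 0 0; -1 0 0 0 0")

```text
clock: 30.0
tcp_pos: [0.4703, 0.076, 0.0214]
orientation: [1.209, 1.209, -1.207]
force: [-1.6, -0.7, 6.3]
width: 0.522
```

>>> drive_tool(steps="-1 0 0 0.2 0; -1 0 0 0.6 0; -1 0 0 1.1 0; -1 0 0 1.6 0; -1 0 0 2 0; -1 0 -0.6 2 0; -1 0 -1.3 2 0; -1 0 -2.1 2 0; -1 0.1 -2.9 2 0; -1 0.2 -3.7 2 0")

```text
clock: 31.0
tcp_pos: [0.4791, -0.1104, 0.1206]
orientation: [1.208, 1.21, -1.208]
force: [0.1, 0.3, -1.6]
width: 0.52
```

>>> drive_tool(steps="-1 0 -0.8 0 0; -1 0 -1.6 0 0; -1 0.05 -2.4 0 0; -1 0.08 -3 0 0; -1 0.08 -3.6 0 0; -1 0.08 -3.77 0 0; -1 0.08 -3.77 0 0; -1 0.08 -3.77 0 0; -1 0.08 -3.77 0 0")

```text
clock: 31.9
tcp_pos: [0.4834, -0.2962, 0.1202]
orientation: [1.208, 1.211, -1.207]
force: [-0.1, 0.4, -0.8]
width: 0.524
```

Run:
```python
from h import *
st(); grab("t"); 
greens(load("t","wrist"),env.state()["tcp_pos"][2]+.0155)
crop(load("t","wrist"),190,140,320,220,"t_c",5)
print("others");greens(load("t","top"),.044);greens(load("t","scene"),.044)
```

```text
{'clock': 31.9, 'tcp_pos': [0.4834, -0.2962, 0.1202], 'orientation': [1.2077, 1.2112, -1.2075], 'qpos': [-0.6445, 0.0473, 1.9411, 0.0003, 1.154, -0.647], 'force': [-0.1484, 0.4162, -0.752], 'width': 0.5238}
[212, 225, 79, 73, 4486] [250.9 260.5] [ 0.4839 -0.294 ]
others
[278, 219, 14, 13, 137] [284.5 225.2] [ 0.4682 -0.0987]
[188, 122, 10, 8, 69] [192.3 125.3] [ 0.4194 -0.3696]
```

View pics/t_wrist.png

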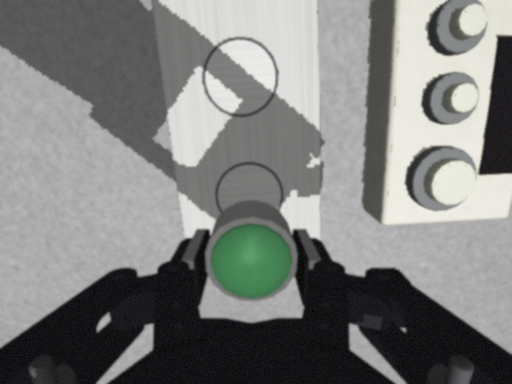

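View pics/t_c.png

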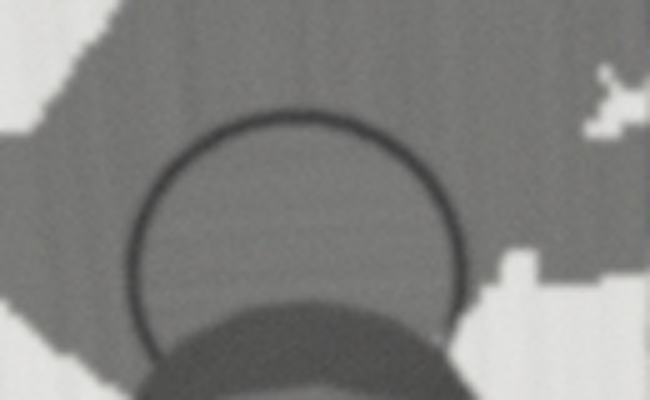

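Run:
```python
from h import *
c=load("t","wrist");print(at(c,(249.3,193.9),.012))
```

```text
[ 0.4825 -0.2959]
```

>>> drive_tool(steps="-1 -0.03 -0.04 -0.4 0; -1 -0.03 -0.04 -0.8 0; -1 -0.03 -0.04 -1.2 0; -1 -0.03 -0.04 -1.5 0; -1 -0.03 -0.04 -1.7 0; -1 -0.03 -0.04 -1.77 0; -1 -0.03 -0.04 -1.77 0; -1 -0.03 -0.04 -1.77 0; -1 -0.03 -0.04 -1.77 0")

```text
clock: 32.95
tcp_pos: [0.4827, -0.3, 0.033]
orientation: [1.208, 1.208, -1.208]
force: [0.1, -0.2, -0.3]
width: 0.526
```

Run:
```python
from h import *
st(); grab("u",("wrist",)); greens(load("u","wrist"),.045)
crop(load("u","wrist"),170,180,330,300,"u_c",5)
```

```text
{'clock': 32.95, 'tcp_pos': [0.4827, -0.3, 0.033], 'orientation': [1.2082, 1.2077, -1.2078], 'qpos': [-0.6506, 0.164, 1.9818, -0.0, 0.9938, -0.6517], 'force': [0.0757, -0.1682, -0.297], 'width': 0.5258}
[212, 225, 79, 73, 4478] [250.9 260.5] [ 0.483  -0.2996]
```

View pics/u_c.png

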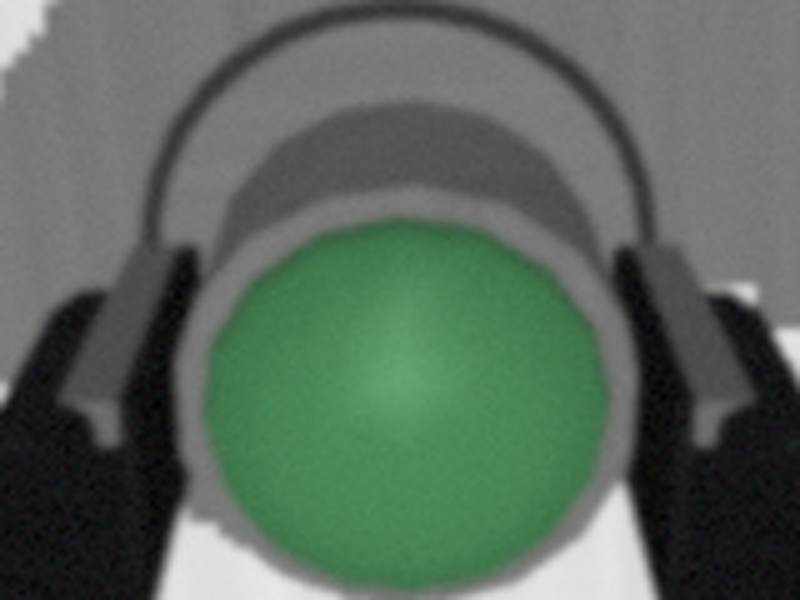

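>>> drive_tool(steps="-1 0 0.02 -0.04 0; -1 0 0.02 -0.07 0; -1 0 0.02 -0.07 0; -1 0 0.02 -0.07 0")

```text
clock: 33.4
tcp_pos: [0.4823, -0.2986, 0.0295]
orientation: [1.208, 1.209, -1.208]
force: [-1.5, 1.3, 5.4]
width: 0.523
```

Run:
```python
from h import *
st(); grab("v",("wrist",)); greens(load("v","wrist"),.045)
crop(load("v","wrist"),170,180,330,300,"v_c",5)
```

```text
{'clock': 33.4, 'tcp_pos': [0.4823, -0.2986, 0.0295], 'orientation': [1.2083, 1.2095, -1.2082], 'qpos': [-0.649, 0.1681, 1.9843, 0.0001, 0.9889, -0.6503], 'force': [-1.4531, 1.2611, 5.3672], 'width': 0.5226}
[212, 225, 79, 73, 4480] [250.9 260.5] [ 0.4826 -0.2962]
```

View pics/v_c.png

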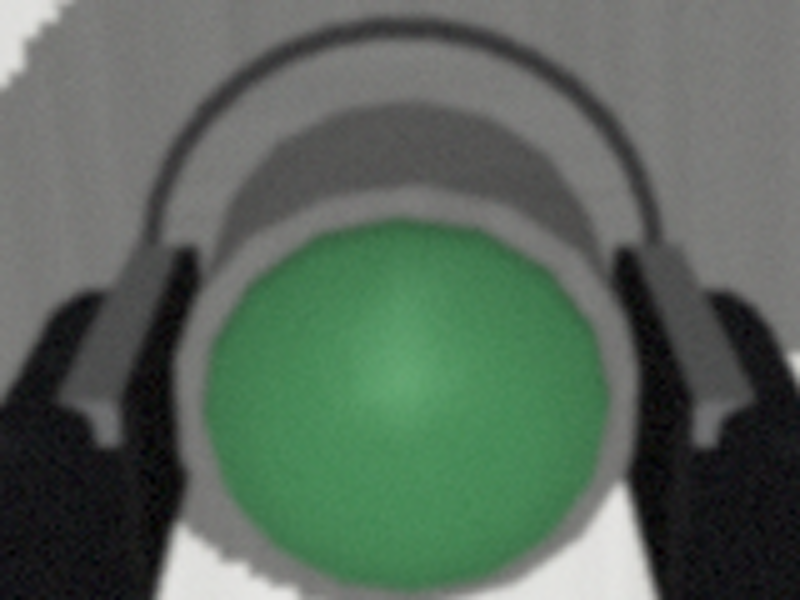

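>>> drive_tool(steps="-0.6 0 0 0 0; -0.2 0 0 0 0; 0.2 0 0 0 0; 0.6 0 0 0 0; 1 0 0 0 0; 1 0 0 0 0; 1 0 0 0.5 0; 1 0 0 1 0; 1 0 0 1.6 0; 1 0 0 2.4 0")

```text
clock: 34.45
tcp_pos: [0.4809, -0.2977, 0.1476]
orientation: [1.209, 1.214, -1.21]
force: [0.1, -0.7, -0.4]
width: 1.002
```

>>> drive_tool(steps="-1 0.5 0.4 0.2 0; -1 1 0.9 0.2 0; -1 1.5 1.4 0.2 0; -1 2 1.9 0.2 0; -1 2.5 2.3 0.2 0; -1 2.82 2.65 0.2 0; -1 2.82 2.65 0.2 0; -1 2.82 2.65 0.2 0; -1 2.82 2.65 0.2 0; -1 2.82 2.65 0.2 0")

```text
clock: 35.45
tcp_pos: [0.6223, -0.1669, 0.1583]
orientation: [1.209, 1.209, -1.21]
force: [0.2, 0.4, -0.1]
width: 0.001
```

Run:
```python
from h import *
st(); grab("w"); 
for n in("wrist","top","scene"):
  print(n); greens(load("w",n),.045)
crop(load("w","top"),240,130,410,260,"w_t",4)
crop(load("w","scene"),130,100,270,220,"w_s",5)
```

```text
{'clock': 35.45, 'tcp_pos': [0.6223, -0.1669, 0.1583], 'orientation': [1.2091, 1.2094, -1.2096], 'qpos': [-0.3452, 0.1726, 1.7358, -0.0002, 1.2335, -0.345], 'force': [0.2376, 0.3818, -0.0905], 'width': 0.0015}
wrist
[55, 96, 42, 44, 1457] [ 75.5 117.4] [ 0.47   -0.0987]
top
[351, 215, 13, 14, 125] [357.6 221.7] [ 0.4817 -0.2977]
scene
[241, 163, 10, 8, 67] [245.6 166.3] [ 0.4728 -0.0982]
```

View pics/w_wrist.png

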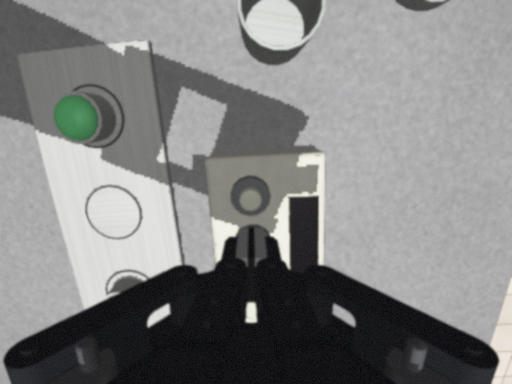

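View pics/w_t.png

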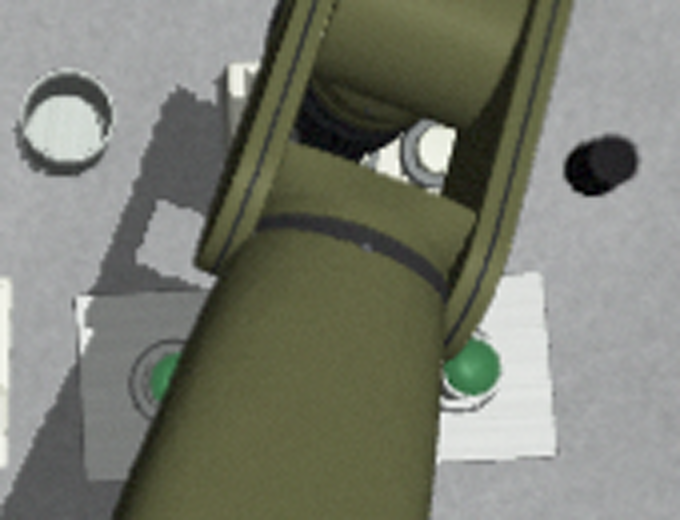

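View pics/w_s.png

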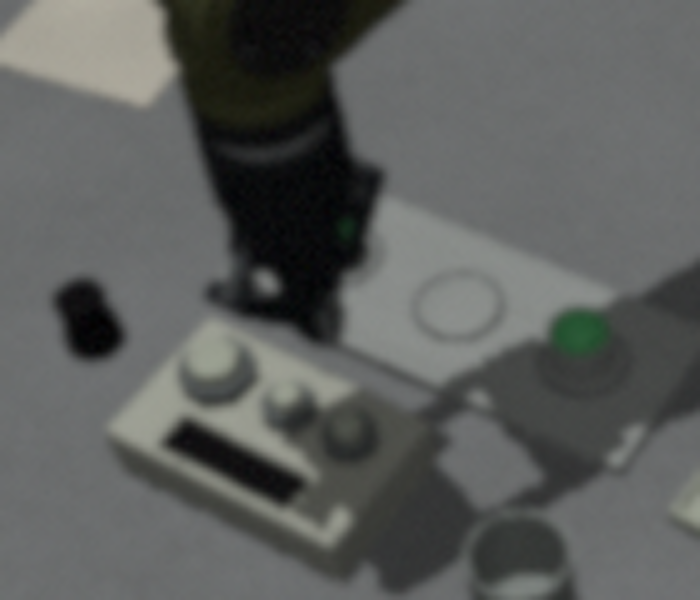

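Run:
```python
from h import *
c=load("w","wrist");crop(c,200,150,320,280,"w_c",4.5); print(at(c,(251,199),.067),proj(c,[[.6245,-.166,.067]]))
```

```text
[ 0.6229 -0.1661] [[252.9 198.8]]
```

View pics/w_c.png

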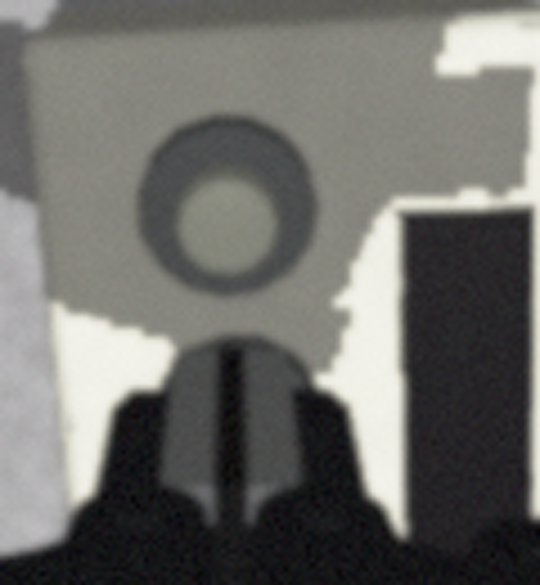

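>>> drive_tool(steps="-1 0.01 -0.01 -0.4 0; -1 0.01 -0.01 -0.8 0; -1 0.01 -0.01 -1.2 0; -1 0.01 -0.01 -1.5 0; -1 0.01 -0.01 -1.56 0; -1 0.01 -0.01 -1.56 0; -1 0.01 -0.01 -1.56 0")

```text
clock: 36.3
tcp_pos: [0.6243, -0.1668, 0.0816]
orientation: [1.209, 1.208, -1.207]
force: [-1.0, -0.4, 0.0]
width: 0.0
```

Run:
```python
from h import *
st(); grab("x",("wrist","scene"))
crop(load("x","wrist"),190,180,320,290,"x_c",5);crop(load("x","scene"),140,140,240,220,"x_s",6)
```

```text
{'clock': 36.3, 'tcp_pos': [0.6243, -0.1668, 0.0816], 'orientation': [1.2088, 1.208, -1.2074], 'qpos': [-0.3442, 0.2546, 1.7794, 0.0, 1.1057, -0.3453], 'force': [-1.0289, -0.3691, 0.0023], 'width': 0.0004}
```

View pics/x_c.png

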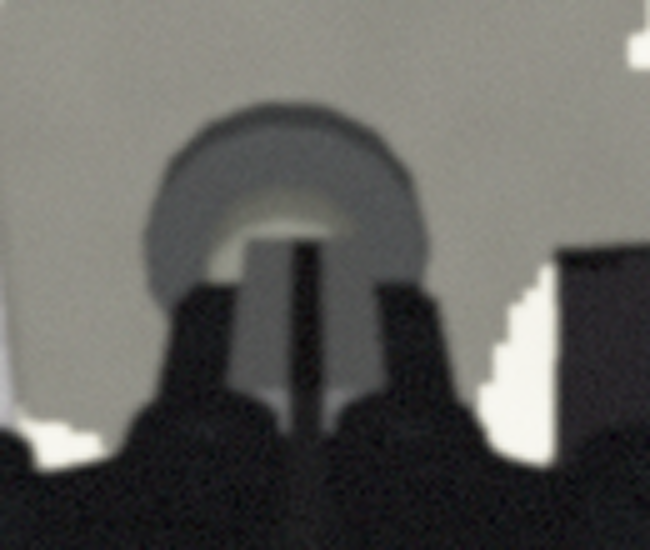

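View pics/x_s.png

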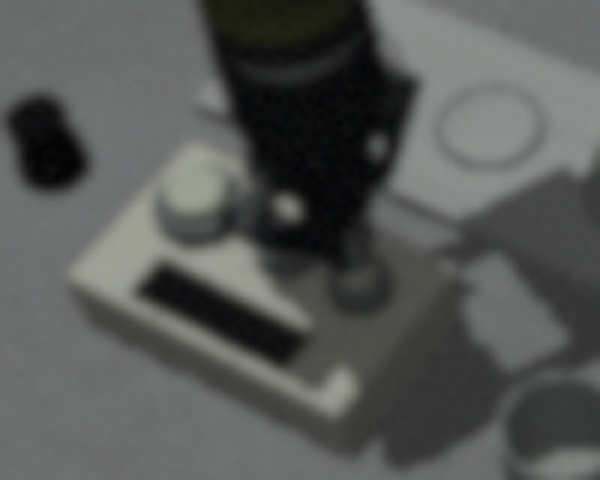

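>>> drive_tool(steps="-1 -0.03 0 0 0; -1 -0.03 0 -0.1 0; -1 -0.03 0 -0.18 0; -1 -0.03 0 -0.24 0; -1 -0.03 0 -0.26 0; -1 -0.03 0 -0.26 0; -1 -0.03 0 -0.26 0; -1 -0.03 0 -0.26 0")

```text
clock: 37.2
tcp_pos: [0.6225, -0.1667, 0.069]
orientation: [1.208, 1.209, -1.208]
force: [-2.8, 0.4, 8.3]
width: -0.0
```

>>> drive_tool(steps="-1 0 0 -0.04 0; -1 0 0 -0.04 0; -1 0 0 -0.04 0; -1 0 0 -0.04 0")

```text
clock: 37.6
tcp_pos: [0.6226, -0.1667, 0.0688]
orientation: [1.208, 1.209, -1.208]
force: [-6.7, 2.6, 16.2]
width: -0.002
```

Run:
```python
from h import *
st(); grab("y",("wrist",))
crop(load("y","wrist"),190,180,320,290,"y_c",5)
```

```text
{'clock': 37.6, 'tcp_pos': [0.6226, -0.1667, 0.0688], 'orientation': [1.2081, 1.2094, -1.2081], 'qpos': [-0.3448, 0.2674, 1.7882, -0.0002, 1.0856, -0.3461], 'force': [-6.7391, 2.5833, 16.197], 'width': -0.0024}
```

View pics/y_c.png

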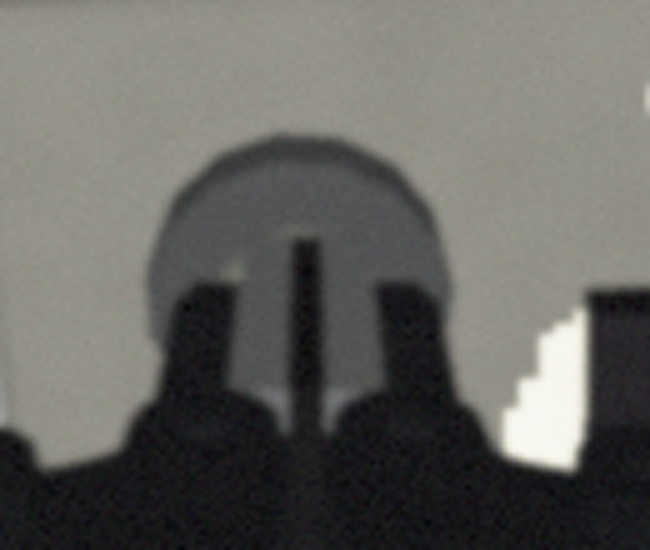

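>>> drive_tool(steps="-1 0 0 0.2 0; -1 0 0 0.5 0; -1 0 0 0.6 0; -1 0.06 -0.4 0.6 0; -1 0.06 -0.9 0.6 0; -1 0.06 -0.9 0.6 0; -1 0.06 -0.9 0.4 0; -1 0.06 -0.9 0.3 0; -1 0.06 -0.9 0.3 0; -1 0.06 -0.9 0.3 0")

```text
clock: 38.65
tcp_pos: [0.6247, -0.2108, 0.0796]
orientation: [1.208, 1.211, -1.208]
force: [0.5, 0.9, 0.8]
width: -0.002
```

Run:
```python
from h import *
st(); grab("z",("wrist",))
crop(load("z","wrist"),190,180,320,290,"z_c",5)
```

```text
{'clock': 38.65, 'tcp_pos': [0.6247, -0.2108, 0.0796], 'orientation': [1.2077, 1.2114, -1.2085], 'qpos': [-0.4069, 0.2846, 1.7465, 0.0001, 1.1119, -0.4088], 'force': [0.5156, 0.8504, 0.7867], 'width': -0.0019}
```

View pics/z_c.png

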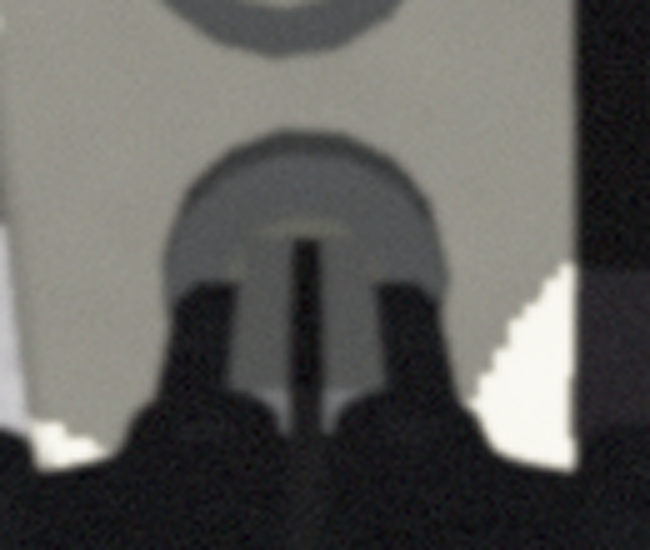

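>>> drive_tool(steps="-1 0 -0.01 -0.08 0; -1 0 -0.01 -0.16 0; -1 0 -0.01 -0.23 0; -1 0 -0.01 -0.28 0; -1 0 -0.01 -0.3 0; -1 0 -0.01 -0.3 0; -1 0 -0.01 -0.3 0")

```text
clock: 39.4
tcp_pos: [0.6258, -0.2121, 0.0688]
orientation: [1.209, 1.209, -1.208]
force: [-5.4, 3.6, 15.1]
width: -0.002
```

>>> drive_tool(steps="-1 0 0 0.2 0; -1 0 0 0.5 0; -1 0 0 0.6 0; -1 0.06 -0.5 0.6 0; -1 0.08 -1.15 0.6 0; -1 0.08 -1.15 0.6 0; -1 0.08 -1.15 0.4 0; -1 0.08 -1.15 0.3 0; -1 0.08 -1.15 0.3 0; -1 0.08 -1.15 0.3 0")

```text
clock: 40.4
tcp_pos: [0.6287, -0.2685, 0.0796]
orientation: [1.208, 1.212, -1.208]
force: [0.5, -0.1, 0.8]
width: -0.005
```

Run:
```python
from h import *
st(); grab("z2",("wrist",))
crop(load("z2","wrist"),190,180,320,290,"z2_c",5)
greens(load("z2","wrist"),.045)
```

```text
{'clock': 40.4, 'tcp_pos': [0.6287, -0.2685, 0.0796], 'orientation': [1.2076, 1.2117, -1.2083], 'qpos': [-0.4822, 0.3325, 1.6862, 0.0, 1.1244, -0.4843], 'force': [0.5452, -0.1354, 0.8065], 'width': -0.0045}
[17, 238, 53, 48, 1926] [ 43.1 261.7] [ 0.485  -0.2967]
```

View pics/z2_wrist.png

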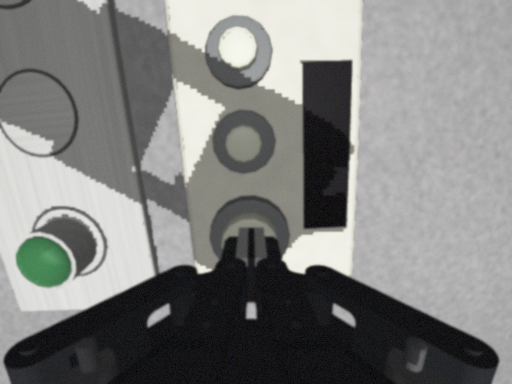

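View pics/z2_c.png

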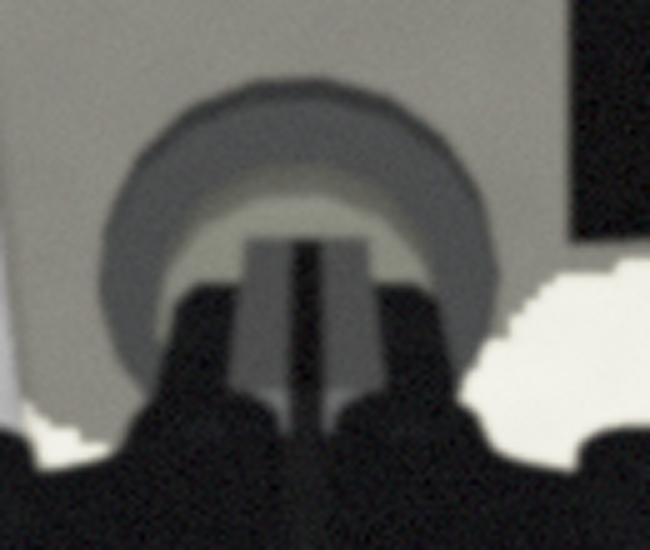

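Run:
```python
from h import *
grab("z3",("scene","top")); greens(load("z3","top"),.045); greens(load("z3","scene"),.045)
crop(load("z3","scene"),130,90,290,220,"z3_s",4.5)
```

```text
[278, 219, 14, 14, 144] [284.5 225.3] [ 0.4678 -0.0989]
[241, 162, 10, 8, 64] [245.5 165.5] [ 0.4704 -0.1003]
```

View pics/z3_s.png

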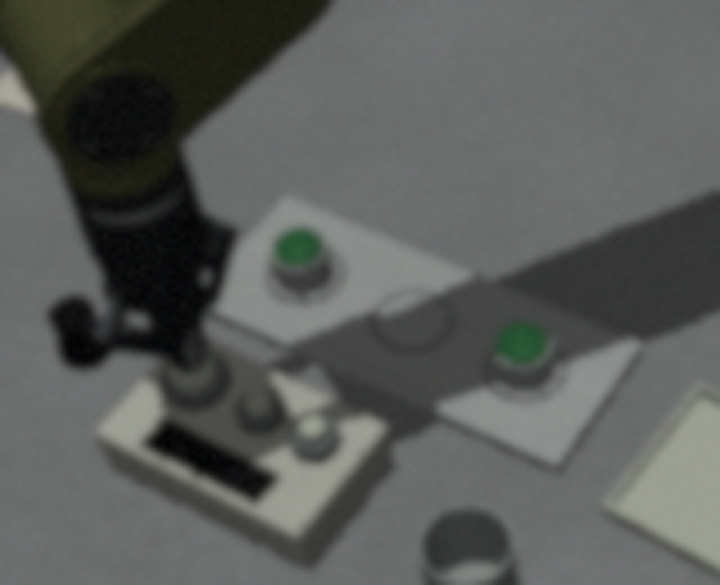

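Both lenses are in their marks. Pressing the big key.

>>> drive_tool(steps="-1 0 0 -0.08 0; -1 0 0 -0.16 0; -1 0 0 -0.23 0; -1 0 0 -0.28 0; -1 0 0 -0.3 0; -1 0 0 -0.3 0; -1 0 0 -0.3 0; -1 0 0 -0.3 0")

```text
clock: 41.35
tcp_pos: [0.6296, -0.2696, 0.0688]
orientation: [1.209, 1.209, -1.208]
force: [-5.8, 3.1, 14.5]
width: 0.005
```

>>> drive_tool(steps="-1 0 0 0.3 0; -1 0 0 0.8 0; -1 0 0 1.5 0; -1 0 0 2.2 0; -1 0.5 0 2.8 0; -1 0.5 -0.8 2.8 0; -1 0.3 -1.6 2.8 0; -1 0 -2.4 2.8 0; -1 0 -3 2.8 0; -1 0 -3 2.8 0")

```text
clock: 42.35
tcp_pos: [0.6275, -0.4235, 0.2047]
orientation: [1.211, 1.208, -1.213]
force: [-0.9, 0.2, -0.6]
width: 0.001
```

Run:
```python
from h import *
st(); grab("fin",("scene","top")); greens(load("fin","top"),.045); greens(load("fin","scene"),.045)
crop(load("fin","top"),85,100,410,270,"fin_t",2.4)
crop(load("fin","scene"),130,90,330,240,"fin_s",4)
crop(load("fin","top"),245,130,405,260,"fin_t2",4.6)
```

```text
{'clock': 42.35, 'tcp_pos': [0.6275, -0.4235, 0.2047], 'orientation': [1.2107, 1.2077, -1.2126], 'qpos': [-0.6641, 0.3739, 1.4118, -0.0011, 1.3561, -0.6606], 'force': [-0.9268, 0.2493, -0.5828], 'width': 0.0008}
[351, 215, 14, 14, 153] [357.5 221.3] [ 0.4829 -0.2975]
[278, 219, 14, 13, 136] [284.4 225.2] [ 0.4681 -0.0985]
```

View pics/fin_t.png

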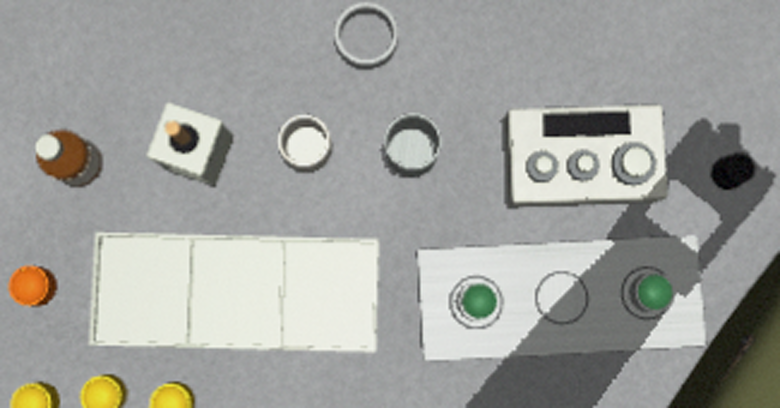

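View pics/fin_t2.png

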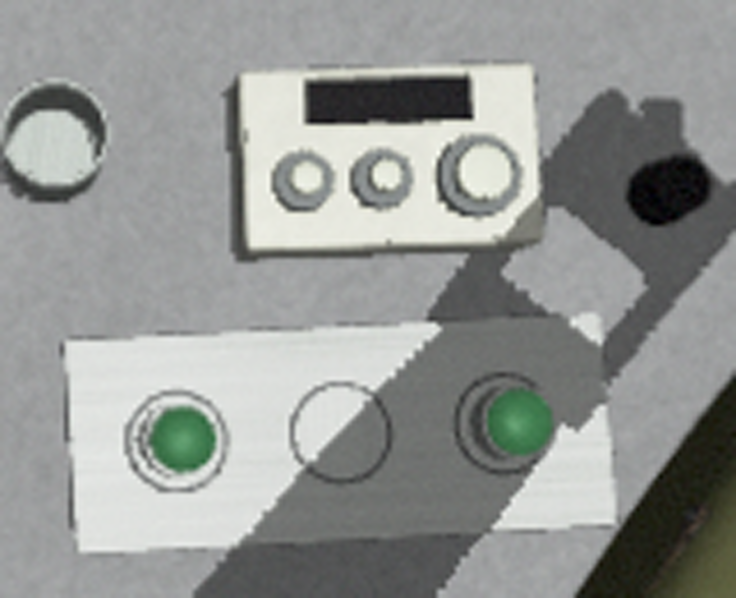

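View pics/fin_s.png

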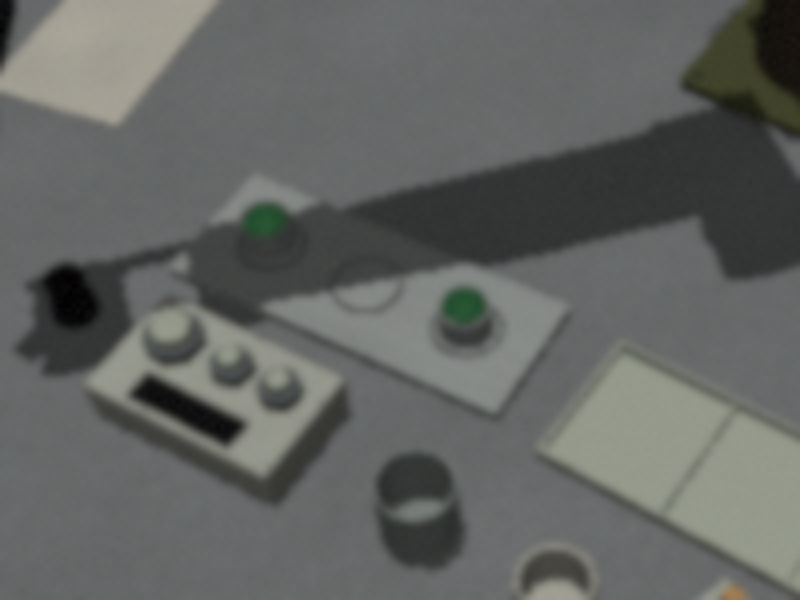

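>>> drive_tool(steps="-1 0 0 0 0; -1 0 0 0 0; -1 0 0 0 0; -1 0 0 0 0; -1 0 0 0 0; -1 0 0 0 0; -1 0 0 0 0; -1 0 0 0 0; -1 0 0 0 0; -1 0 0 0 0")

```text
clock: 43.45
tcp_pos: [0.629, -0.4196, 0.2054]
orientation: [1.208, 1.21, -1.208]
force: [-0.3, 0.6, -0.7]
width: 0.002
```

Run:
```python
from h import *
st(); grab("fin2",("top",)); greens(load("fin2","top"),.045)
d=cv2.absdiff(load("fin2","top")["color"],load("fin","top")["color"])[100:280,85:410].max(2); print((d>40).sum())
print(env.sign_off())
```

```text
{'clock': 43.45, 'tcp_pos': [0.629, -0.4196, 0.2054], 'orientation': [1.2085, 1.2097, -1.2084], 'qpos': [-0.6592, 0.3713, 1.4138, 0.0, 1.3564, -0.6603], 'force': [-0.3318, 0.5588, -0.6505], 'width': 0.0019}
[351, 215, 14, 14, 151] [357.5 221.3] [ 0.4828 -0.2976]
[278, 219, 14, 13, 137] [284.5 225.2] [ 0.4682 -0.0986]
277
the job is handed in; nothing more can be done
None
```

The whole job was carried out in the order asked and handed in at about 43 s. The sign-off gives no verdict.

- **Lenses present:** only lens1 (left) and lens3 (right) were in the tray; the middle compartment was empty.
- **Brush:** I dipped the tip about 39 mm below the pot's rim and dabbed lens1, then lens3, near the dome's middle. Each dab raised the force by about 1.5 N. I then dipped it about 53 mm below the beaker's rim and hung it back in the stand; the last picture shows it there.
- **Setting plate:** lens1 stands in the left mark and lens3 in the right. In the last top picture both lie within about 1 mm of the ring centres. The side camera differed from the top one by up to 5 mm at times, but its pictures also show both lenses inside their rings.
- **Keys:** I pressed left, middle, then big. Each stopped hard at about 6 mm of travel with 15–16 N on the tool.
- **Disturbances:** I saw no lens knocked aside, and the bottle, ring, loupe and look-alikes were not touched. In the last second before hand-in, 277 pixels of the top picture changed. I did not look into that, but the lenses had not moved and the arm was still settling, so I take it to be the arm and its shadow.

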